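# Load the order rack in number order

## Task

Load the gift boxes into the order rack in number order, lowering each gently to its bay's floor, flat, lid up and fully inside, never dropping it in, and letting go before you go on: the brown box into the bay with one dot, then the beige box into the bay with two dots, and only then the blue box into the bay with three dots. The blue box leaves its cradle held by its long sides but enters a bay held by its ends, so on the way stand it flat on the table, let go and take it again the other way. Leave the jar, egg, label roll, pink stone, blue tower and loupe where they stand.

Things in the scene. Friction and masses are not known exactly. Their poses are not given: they have to be found in the camera images.
- order_rack: fixed order rack: a plywood rail 86 (x) x 203 (y) x 6 mm lying on the table that carries the three bays side by side, 67 mm apart along its y; origin at the centre of its underside, x points across it from the number tabs (front, nearest the robot) to the back
- bay_1: fixed wooden bay number 1, marked by 1 round black dot on the white tab at its front; may be at any of the rack's three places. Origin at the centre of its underside, x from tab to back, z up. Two side cheeks across y, inside faces 57 mm apart, tops 56 mm above the origin, 74 mm long in x: no finger fits between box and cheek. Neighbouring bays' cheeks nearly touch
- bay_1_floor (a point): centre of the floor of bay 1, 5 mm above the bay's origin, 11 mm above the table; axes as the bay's. Front and back are open over low lips: inside faces 66 mm apart in x, 4 mm thick, tops 4 mm above this floor. The tab reaches to x = -56 mm and is, with its dots, no higher than the lips
- bay_2: fixed wooden bay number 2, marked by 2 round black dots on the white tab at its front; may be at any of the rack's three places. Origin at the centre of its underside, x from tab to back, z up. Two side cheeks across y, inside faces 57 mm apart, tops 56 mm above the origin, 74 mm long in x: no finger fits between box and cheek. Neighbouring bays' cheeks nearly touch
- bay_2_floor (a point): centre of the floor of bay 2, 5 mm above the bay's origin, 11 mm above the table; axes as the bay's. Front and back are open over low lips: inside faces 66 mm apart in x, 4 mm thick, tops 4 mm above this floor. The tab reaches to x = -56 mm and is, with its dots, no higher than the lips
- bay_3: fixed wooden bay number 3, marked by 3 round black dots on the white tab at its front; may be at any of the rack's three places. Origin at the centre of its underside, x from tab to back, z up. Two side cheeks across y, inside faces 57 mm apart, tops 56 mm above the origin, 74 mm long in x: no finger fits between box and cheek. Neighbouring bays' cheeks nearly touch
- bay_3_floor (a point): centre of the floor of bay 3, 5 mm above the bay's origin, 11 mm above the table; axes as the bay's. Front and back are open over low lips: inside faces 66 mm apart in x, 4 mm thick, tops 4 mm above this floor. The tab reaches to x = -56 mm and is, with its dots, no higher than the lips
- cradle: fixed grey packing cradle in which the blue box starts: base 66 (x) x 80 (y) x 5 mm with a tall cheek at each y end (inside faces 66 mm apart, tops 50 mm above the table, 60 mm long in x), open to +x and -x; origin at the centre of its underside
- counting_scale: fixed scale beyond the boxes on the left, 216 mm (x) x 198 mm (y), 68 mm high; origin at the centre of its underside. Together with the vice it leaves the table free for x below 0.51 m, from its front edge at x = 0.33 m
- bench_vice: fixed blue vice to the right of the rack, 100 mm wide (y), 90 mm high, from 105 mm before its origin (x) to 85 mm behind it; origin on the table
- brown_box: brown closed card box with its lid fixed, 52 x 52 x 36 mm, about 0.12 kg; origin at the centre of its underside, z up; the chip jar stands 60 mm off its centre on its own -x side (11 mm gap), so no finger fits there
- beige_box: beige closed card box with its lid fixed, 45 x 45 x 30 mm, about 0.1 kg; origin at the centre of its underside, z up; the agate egg stands 55 mm off its centre on its own -x side (12 mm gap), so no finger fits there
- blue_box: dark blue closed card box with its lid fixed, 45 (x) x 60 (y) x 28 mm, about 0.12 kg; origin at the centre of its underside, z up; starts in the cradle, on its 5 mm base, its length from cheek to cheek: only the long sides (45 mm apart) can be gripped there. It fits a bay only lengthwise (60 mm along the bay's x): only its ends (60 mm apart) can be gripped there
- chip_jar: bystander: small clear jar with black lid, 46 mm across, 74 mm high, origin at the centre of its underside
- egg_agate: bystander: brown agate egg standing upright, 42 mm across, 48 mm high, origin under its centre
- label_roll: bystander: white roll of labels lying flat, 55 mm across, 22 mm high, origin at the centre of its underside
- palm_stone: bystander: pink flat stone 56 x 62 x 30 mm, origin at the centre of its underside
- tower_blue: bystander: pale blue six-sided stone tower standing upright, 26 x 24 x 112 mm, origin at the centre of its foot
- loupe: bystander: folded white loupe, 24 x 44 x 16 mm, origin at the centre of its underside
Not all that is in view belongs to the job. Leave any yellow look-alike of the beige_box alone.

How it is judged (in metres and radians):
On the way, in this order (a step that is already met when the one before it is completed fails the run):
1. the brown box stands in bay 1 and is let go (x of brown_box in the frame of bay_1_floor between -0.012 and 0.012 m and y of brown_box in the frame of bay_1_floor between -0.01 and 0.01 m and z of brown_box in the frame of bay_1_floor below 0.003 m and angle between brown_box's own z axis and vertical below 0.08 rad and linear speed of brown_box below 0.02 m/s and contact force between brown_box and the fingers below 0.1 N), for 0.2 s.
2. the beige box stands in bay 2 and is let go (x of beige_box in the frame of bay_2_floor between -0.012 and 0.012 m and y of beige_box in the frame of bay_2_floor between -0.01 and 0.01 m and z of beige_box in the frame of bay_2_floor below 0.003 m and angle between beige_box's own z axis and vertical below 0.08 rad and linear speed of beige_box below 0.02 m/s and contact force between beige_box and the fingers below 0.1 N), for 0.2 s.
3. the blue box stands flat on the table, out of the cradle, and is let go (height (world z) of blue_box below 0.003 m and angle between blue_box's own z axis and vertical below 0.08 rad and linear speed of blue_box below 0.02 m/s and contact force between blue_box and the fingers below 0.1 N), for 0.1 s.
4. the blue box stands in bay 3 and is let go (x of blue_box in the frame of bay_3_floor between -0.012 and 0.012 m and y of blue_box in the frame of bay_3_floor between -0.01 and 0.01 m and z of blue_box in the frame of bay_3_floor below 0.003 m and angle between blue_box's own z axis and vertical below 0.08 rad and linear speed of blue_box below 0.02 m/s and contact force between blue_box and the fingers below 0.1 N), for 0.2 s.
At the end, for the whole second after the job is handed in: Brown box in the one-dot bay, beige in two, blue in three: each on the bay floor within 3 mm, flat within 0.08 rad, centred within 12 mm (x) and 10 mm (y), at rest and released; each bystander within 20 mm of where it stood (all of step 1 and all of step 2 and all of step 4 and distance of each of chip_jar, egg_agate, label_roll, palm_stone, tower_blue, loupe from where it was at the start of the episode below 0.02 m); the robot touches nothing.
It fails at once if the brown box is dropped into bay 1 (faster than 0.4 m/s inside the bay) (horizontal distance between brown_box and bay_1_floor below 0.03 m and z of brown_box in the frame of bay_1_floor below 0.04 m and linear speed of brown_box above 0.4 m/s).
It fails at once if the beige box is dropped into bay 2 (faster than 0.4 m/s inside the bay) (horizontal distance between beige_box and bay_2_floor below 0.03 m and z of beige_box in the frame of bay_2_floor below 0.04 m and linear speed of beige_box above 0.4 m/s).
It fails at once if the blue box is dropped into bay 3 (faster than 0.4 m/s inside the bay) (horizontal distance between blue_box and bay_3_floor below 0.03 m and z of blue_box in the frame of bay_3_floor below 0.04 m and linear speed of blue_box above 0.4 m/s).
It fails at once if a bystander (jar, egg, label roll, pink stone, blue tower or loupe) is shifted by more than 20 mm or upset (distance of any of chip_jar, egg_agate, label_roll, palm_stone, tower_blue, loupe from where it was at the start of the episode above 0.02 m or angle between any of chip_jar, egg_agate, label_roll, palm_stone, tower_blue, loupe's own z axis and vertical above 0.5 rad).
It also fails if it takes over 72 s, if anything falls off the work surface, if the arm or the gripper's body presses on something with over 40 N, if the wrist force passes 120 N, or if a joint passes its speed limit or range.

## Robot

A 7-joint arm with a two-finger parallel gripper is mounted at the origin on a cart in front of the work surface, level with it; the furniture and walls round the work are solid. World frame = base frame: x ahead of the robot, y to its left, z up, the work surface at z = 0. Lengths are in mm, angles in rad, forces in N, time in s.
With the tool pointing down it reaches from about 425 to 950 mm from the base axis. Payload 16.7 kg.
Tool frame: the origin (TCP) lies at the very end of the fingers, on their centre line; the grasp point (between the pads) lies 19 mm behind it; z points along the fingers, y is the line along which they close (so a half turn about z gives the same grasp; the last joint's range is limited). The gripper opens to 94 mm and grips with 3 to 60 N. Pads are 16 mm wide; open, the fingers measure 119 mm over their backs; the gripper's body (75 mm by 177 mm) begins 78 mm behind the grasp point.
Start: joints at [1.167, 0.426, 0.074, 1.606, -0.034, 1.111, -0.067], TCP at [169.452, -653.346, 205.467] pointing down, gripper open.
Joint ranges: [-2.85, 2.85], [-0.5, 2.14], [-1.23, 1.37], [0.21, 2.46], [-1.02, 4.16], [0.16, 2.05], [-2.73, 2.73]. Speed limits (rad/s): [1.89, 1.89, 2.39, 2.39, 3.01, 3.01, 3.01].

## Interface

Orientations are given as a rotation vector (axis times angle).
In Python, from workcell import robot gives the robot as it stands.
- The arm moves only by the tool apply_moves, never from a script. Its argument "deltas" is a list of rows, each a list of 7 numbers: the shift along the tool's x, y, z in mm, then the turn, a rotation vector about the tool's x, y, z in rad, then the opening, from 0 (shut) to 1 (fully open). In form: [[tx, ty, tz, wx, wy, wz, jaw], ...]. A call has 1 to 10 rows; each row shifts and turns the commanded pose from where the row before left it, along the tool's axes as they then stand; what a row does not reach is not made up. A row lasts 1/12 s, in which the tool goes at most 41.7 mm and 7.16 degrees, less where a joint would pass 70% of its speed; a pose out of reach is approached as far as the arm can. A call is refused whole if a number of a shift passes 41.7 or a number of a turn 0.125, either way. A call with a gripper value outside its range is refused whole. The fingers move at their own pace and stop on an object; "newtons" is the grip in N (left out, the last holds). Time passes only in rows, so rows that do not move let the fingers close. It gives the time, the measured TCP pose, the force, the opening and the grip force at its end, in the units of the state.
- robot.get_obs(): the state, without advancing time (a new reading comes with each control period).
- robot.get_image(name): name is "side" or "top" or "wrist"; returns the picture (480x640x3 uint8, red, green, blue); there is no depth.
- robot.camera_model(name): a dict with "intrinsics" (3x3 intrinsics, pixels), "world_to_cam" (4x4, takes a point from world to camera coordinates); the wrist camera has in their place "tool_from_camera" (4x4, takes a point from camera to tool coordinates, whose origin is the TCP and whose axes are the flange's). Camera axes: x right, y down, z forward; pixel columns grow to the right and rows downward; lengths in mm; the calibration is good to about 2 mm. A picture is of the moment at which its call begins: read the wrist's pose just before it. camera_model takes no time and is no camera call.
- robot.hand_in(): hands the job in; it is judged then, once.
The state is a dict: "clock": time; "q": joint angles; "qd": joint speeds; "effort": joint torques, N m; "eef_pos": TCP position; "tool_rot": TCP orientation; "wrist_force": force on the tool from outside, world axes, zero at the start; "torque": the same for the moment, N m; "width": finger opening in mm; "grip_force": force on a finger pad.
Only numpy, scipy, OpenCV 4.12 (cv2) and the standard library are available. Lean on these libraries where they do the work, as an engineer would, in place of code of your own. Each camera call takes 0.05 s, during which the arm holds its last target. There are 200 camera calls.

## Working session

There is one attempt and no reset: what is moved stays moved. The work goes in short steps, Python scripts to look and compute and a tool call to move; the robot and the scene stay as the last step left them, time stands still between calls to the robot, and variables do not carry over. Pictures are saved under pics/ and viewed, at most 10 in all, crops included, and the job is handed in when it is done.

Besides the shell and the picture viewer there is one more tool, called as a command line: name --pt "numbers of a row" for each row, then --argument value for the rest. apply_moves: Moves the arm, as the interface text tells. Its arguments: {"type":"object","properties":{"deltas":{"type":"array"},"newtons":{"type":"number"}},"required":["deltas"]}

```bash
mkdir -p pics
python3 - <<'E'
from workcell import robot
import cv2,numpy as np
o=robot.get_obs();print({k:np.round(v,3).tolist() for k,v in o.items()})
for n in ['top','side']:
    im=robot.get_image(n);cv2.imwrite(f'pics/{n}0.png',im[:,:,::-1])
    m=robot.camera_model(n);print(n,np.round(m['intrinsics'],1).tolist(),np.round(m['world_to_cam'],3).tolist())
print(np.round(robot.camera_model('wrist')['tool_from_camera'],3).tolist(),np.round(robot.camera_model('wrist')['intrinsics'],1).tolist())
E
```

```text
{'clock': 0.0, 'q': [1.168, 0.427, 0.074, 1.607, -0.034, 1.111, -0.067], 'qd': [0.002, -0.002, 0.0, 0.0, -0.0, 0.001, 0.002], 'effort': [0.0, -93.581, 3.667, -45.418, -0.049, 0.02, 0.0], 'eef_pos': [169.32, -652.969, 204.758], 'tool_rot': [-3.115, -0.397, 0.0], 'wrist_force': [-0.874, -0.588, 0.025], 'torque': [-0.005, 0.03, -0.011], 'grip_force': 0.0, 'width': 93.909}
top [[575.3, 0.0, 317.4], [0.0, 575.3, 238.0], [0.0, 0.0, 1.0]] [[-0.003, -1.0, 0.027, 7.284], [-0.997, 0.001, -0.077, 508.299], [0.077, -0.027, -0.997, 1335.485], [0.0, 0.0, 0.0, 1.0]]
side [[556.0, 0.0, 322.4], [0.0, 556.0, 243.7], [0.0, 0.0, 1.0]] [[-0.942, -0.335, 0.007, 486.439], [-0.185, 0.504, -0.843, 126.049], [0.279, -0.796, -0.537, 1110.49], [0.0, 0.0, 0.0, 1.0]]
[[0.001, -0.964, -0.266, 77.569], [1.0, 0.001, 0.001, 0.326], [-0.0, -0.266, 0.964, -177.741], [0.0, 0.0, 0.0, 1.0]] [[369.9, 0.0, 324.1], [0.0, 369.9, 244.3], [0.0, 0.0, 1.0]]
```

View pics/top0.png

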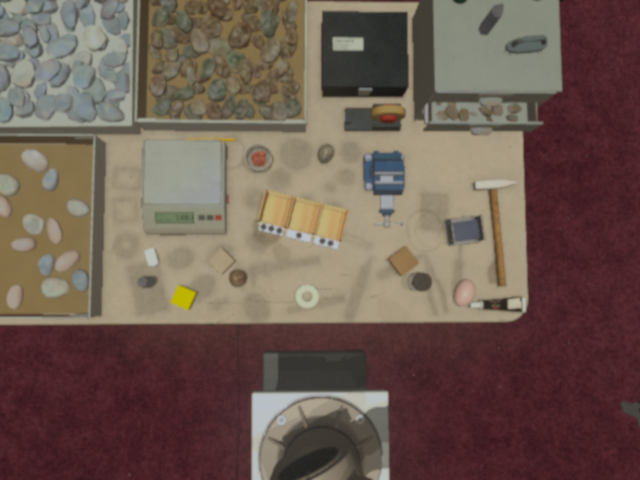

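View pics/side0.png

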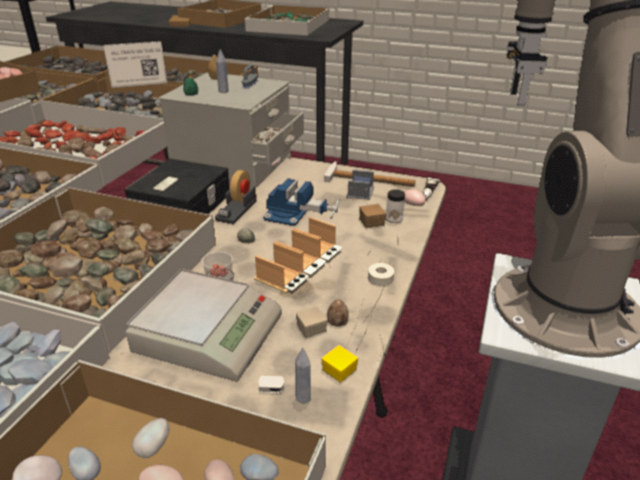

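Top view: brown box at (403,261) with the jar at (420,282); the beige box at (222,260) with the egg at (238,278); yellow look-alike at (183,297); rack at (303,220); cradle with the blue box at (465,230). Next I'll enlarge the rack and the candidates and take rough positions.

```bash
cat > h.py <<'E'
import numpy as np,cv2
from scipy.spatial.transform import Rotation as R
from workcell import robot
def cam(n,obs=None):
    m=robot.camera_model(n);K=np.array(m['intrinsics'])
    if n=='wrist':
        o=obs or robot.get_obs();T=np.eye(4);T[:3,:3]=R.from_rotvec(o['tool_rot']).as_matrix();T[:3,3]=o['eef_pos']
        return K,T@np.array(m['tool_from_camera'])
    return K,np.linalg.inv(np.array(m['world_to_cam']))
def ray(c,p):
    K,T=c;d=T[:3,:3]@np.linalg.solve(K,np.array([p[0],p[1],1.]));return T[:3,3],d/np.linalg.norm(d)
def plane(c,p,z):
    o,d=ray(c,p);return o+d*(z-o[2])/d[2]
def tri(c1,p1,c2,p2):
    a,u=ray(c1,p1);b,v=ray(c2,p2)
    s=np.linalg.lstsq(np.c_[u,-v],b-a,rcond=None)[0];P,Q=a+s[0]*u,b+s[1]*v
    return (P+Q)/2,np.linalg.norm(P-Q)
def proj(c,P):
    K,T=c;q=np.linalg.inv(T)@np.r_[P,1];q=K@q[:3];return q[:2]/q[2]
E
python3 - <<'E'
from h import *
t=cv2.imread('pics/top0.png');s=cv2.imread('pics/side0.png')
f=lambda im,x,y,w,h,W,H:cv2.resize(im[y:y+h,x:x+w],(W,H),interpolation=cv2.INTER_CUBIC)
a=f(t,250,182,105,70,420,280);b=f(s,245,215,105,80,368,280)
c=f(t,165,240,90,70,360,280);d=f(t,380,210,120,90,373,280)
L=np.hstack([a,b]);M=np.hstack([c,d]);w=788
M=cv2.copyMakeBorder(M,0,0,0,w-M.shape[1],0)
cv2.imwrite('pics/crop0.png',np.vstack([L,M]))
ct,cs=cam('top'),cam('side')
for n,pt,ps in [('brown',(403,261),(373,215)),('beige',(222,260),(312,322)),('blue',(465,230),(361,183))]:
    P,e=tri(ct,pt,cs,ps);print(n,P.round(),e.round(1))
for n,p,z in [('jar',(420,282),74),('egg',(238,278),40),('rackL',(262,205),60),('rackR',(343,240),6),('rackc',(303,219),30),('tower',(147,281),112)]:print(n,plane(ct,p,z).round())
E
```

```text
brown [ 453. -196.   17.] 1.3
beige [456. 230.  12.] 2.0
blue [ 527. -343.   25.] 0.2
jar [ 404. -224.   74.]
egg [415. 190.  40.]
rackL [581. 134.  60.]
rackR [505. -55.   6.]
rackc [552.  40.  30.]
tower [408. 378. 112.]
```

View pics/crop0.png

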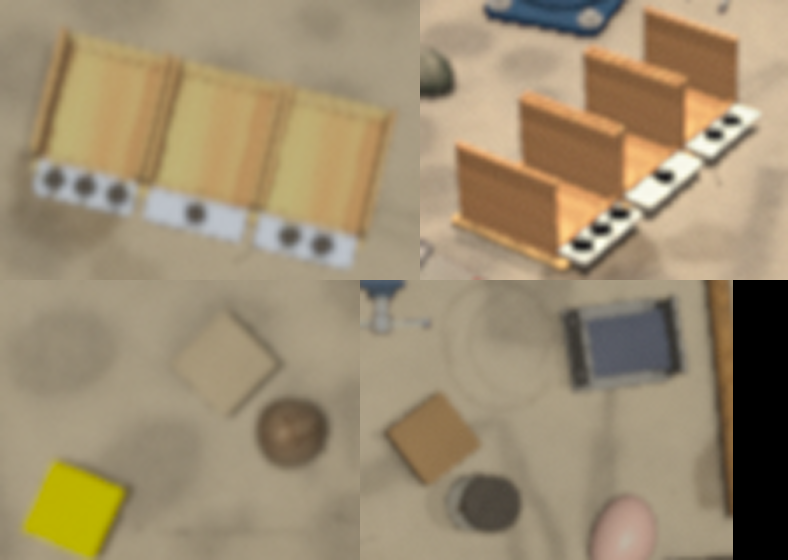

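The dot counts are clear: the left bay (top view, 275,228) has 3 dots, the middle one 1 and the right one 2. There are two beige candidates: (222,260) is beige and has the egg beside it, so it fits. (183,297) is the yellow look-alike. Now moving over the brown box.

apply_moves --pt "28 -26.5 0 0 0 0 1" --pt "28 -26.5 0 0 0 0 1" --pt "28 -26.5 0 0 0 0 1" --pt "28 -26.5 0 0 0 0 1" --pt "28 -26.5 0 0 0 0 1" --pt "28 -26.5 0 0 0 0 1" --pt "28 -26.5 0 0 0 0 1" --pt "28 -26.5 0 0 0 0 1" --pt "28 -26.5 0 0 0 0 1" --pt "28 -26.5 0 0 0 0 1" --newtons 20

```text
clock: 0.93
eef_pos: [374.4, -324.7, 205.5]
tool_rot: [3.116, 0.397, -0.0]
wrist_force: [2.0, -0.4, 0.9]
width: 94.4
grip_force: 0.0
```

apply_moves --pt "28 -26.5 0 0 0 0 1" --pt "28 -26.5 0 0 0 0 1" --pt "28 -26.5 0 0 0 0 1" --pt "14 -13 0 0 0 0 1" --pt "0 0 10 0 0 -0.117 1" --pt "0 0 10 0 0 -0.117 1" --pt "0 0 10 0 0 -0.117 1" --pt "0 0 10 0 0 -0.117 1" --pt "0 0 0 0 0 0 1" --pt "0 0 0 0 0 0 1"

```text
clock: 1.77
eef_pos: [445.2, -212.3, 165.2]
tool_rot: [-2.94, -1.103, 0.001]
wrist_force: [0.1, -1.0, 0.2]
width: 93.7
grip_force: 0.0
```

Run:
```python
from h import *
o=robot.get_obs();im=robot.get_image('wrist')[:,:,::-1].copy()
np.savez('w1.npz',im=im,p=o['eef_pos'],r=o['tool_rot']);cv2.imwrite('pics/w1.png',im);print(np.round(o['q'],2))
c=cam('wrist',o);print(proj(c,[453,-196,36]),proj(c,[404,-224,74]))
```

```text
[ 0.57  0.19 -0.29  2.03  0.07  0.93 -0.6 ]
[315.17423051 216.85316105] [300.17312007 295.65643852]
```

View pics/w1.png

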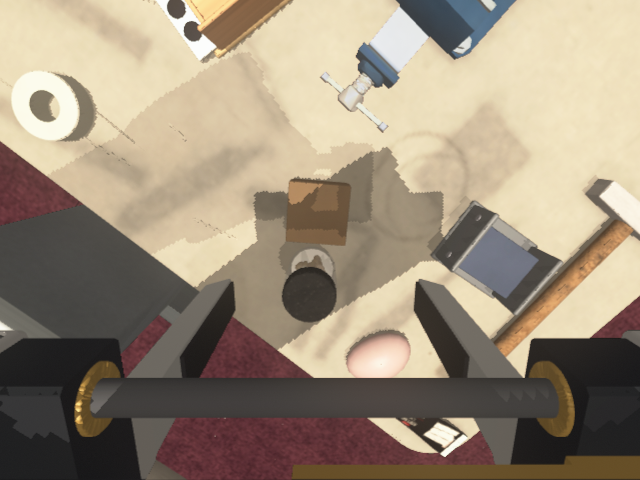

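apply_moves --pt "30 0 0 0 0 0 1" --pt "30 0 0 0 0 0 1" --pt "0 0 0 0 0 0 1" --pt "0 0 0 0 0 0 1"

```text
clock: 2.15
eef_pos: [491.8, -171.7, 166.1]
tool_rot: [2.94, 1.108, 0.001]
wrist_force: [-0.6, -0.1, 0.1]
width: 94.0
grip_force: 0.0
```

The wrist view shows the brown box with its top face around (287–351, 180–245), the jar lid at (309,294), the blue box in its cradle at (497,262), and the 2-dot tab at top left. Taking a second view and triangulating.

```bash
cat >> h.py <<'E'
def snap(tag):
    o=robot.get_obs();im=robot.get_image('wrist')[:,:,::-1].copy()
    np.savez(tag+'.npz',im=im,p=o['eef_pos'],r=o['tool_rot']);return im,cam('wrist',o)
def load(tag):
    d=np.load(tag+'.npz');return d['im'],cam('wrist',dict(eef_pos=d['p'],tool_rot=d['r']))
def blob(im,cond,near):
    """mask by HSV condition; contour nearest a pixel"""
    h=cv2.cvtColor(im,cv2.COLOR_BGR2HSV).astype(int);m=cond(h[...,0],h[...,1],h[...,2]).astype(np.uint8)*255
    m=cv2.morphologyEx(m,cv2.MORPH_OPEN,np.ones((3,3)));m=cv2.morphologyEx(m,cv2.MORPH_CLOSE,np.ones((5,5)))
    cs=[c for c in cv2.findContours(m,cv2.RETR_EXTERNAL,cv2.CHAIN_APPROX_NONE)[0] if cv2.contourArea(c)>300]
    return min(cs,key=lambda c:np.linalg.norm(c.reshape(-1,2).mean(0)-near))
def quad(c):
    hull=cv2.convexHull(c);e=.02
    while 1:
        q=cv2.approxPolyDP(hull,e*cv2.arcLength(hull,True),True)
        if len(q)<=4 or e>.15:return q.reshape(-1,2)
        e+=.01
E
python3 - <<'E'
from h import *
i1,c1=load('w1');i2,c2=snap('w2')
out=[]
for im,c in((i1,c1),(i2,c2)):
    n=proj(c,[453,-196,36])
    x,y=n.astype(int);hs=cv2.cvtColor(im,cv2.COLOR_BGR2HSV);print(n.round(),[hs[y+b,x+a].tolist() for a,b in((0,0),(-15,-15),(15,15),(-50,0),(50,-10))])
    k=blob(im,lambda h,s,v:(h>5)&(h<20)&(s>95)&(v>50),n);q=quad(k);print(cv2.contourArea(k),q.tolist(),cv2.minAreaRect(k))
    v=im.copy();cv2.drawContours(v,[k],-1,(0,255,0),1);y0=max(0,y-90);x0=x-100
    out.append(cv2.resize(v[y0:y0+170,x0:x0+200],(400,340),interpolation=cv2.INTER_NEAREST));print(x0,y0)
cv2.imwrite('pics/m1.png',np.hstack(out))
E
```

```text
[315. 217.] [[15, 108, 104], [15, 116, 178], [15, 117, 124], [19, 61, 121], [18, 63, 121]]
3631.0 [[291, 180], [349, 186], [344, 244], [286, 240]] ((317.1705627441406, 211.78233337402344), (61.203800201416016, 62.430946350097656), 4.39870548248291)
215 126
[315. 285.] [[15, 114, 123], [15, 114, 125], [15, 112, 121], [17, 61, 151], [18, 62, 143]]
3447.0 [[295, 244], [344, 248], [342, 310], [288, 306]] ((317.6588134765625, 276.9352722167969), (58.05925369262695, 62.967830657958984), 4.398705005645752)
215 195
```

View pics/m1.png

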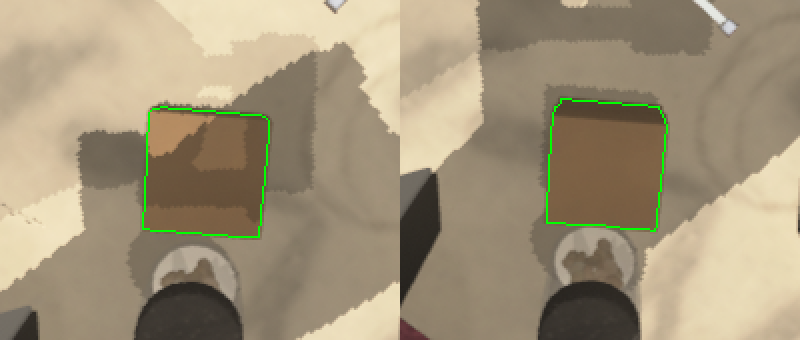

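The outline fits the brown box in both views; the dark band along its top edge is the far side face. The near edge (jar side) of the lid can be triangulated.

Run:
```python
from h import *
i1,c1=load('w1');i2,c2=load('w2')
L,e1=tri(c1,(286,241),c2,(288,306));Q,e2=tri(c1,(344,244.5),c2,(342.5,310));print(L.round(1),Q.round(1),e1,e2,np.linalg.norm(L-Q))
for c,(a,b) in ((c1,((286,241),(344,244.5))),(c2,((288,306),(342.5,310)))):
    A,B=plane(c,a,36),plane(c,b,36);d=(B-A)/np.linalg.norm(B-A);n=np.array([-d[1],d[0],0]);ctr=(A+B)/2+26*n
    print(A.round(1),B.round(1),np.linalg.norm(B-A).round(1),'edge ang',np.degrees(np.arctan2(d[1],d[0])).round(1),'ctr',ctr.round(1))
print('left far',plane(c2,(291,252),36).round(1),plane(c2,(347,257),36).round(1))
o=robot.get_obs();print(o['eef_pos'],R.from_rotvec(o['tool_rot']).as_matrix().round(3))
# rack tabs/dots seen in w1
```

```text
[ 419.5 -191.5   31.7] [ 450.9 -230.7   35.1] 0.5323764582012894 0.03651804500538794 50.285974582095065
[ 420.5 -190.9   36. ] [ 451.  -230.5   36. ] 49.9 edge ang -52.4 ctr [ 456.4 -194.8   36. ]
[ 421.5 -190.7   36. ] [ 451.2 -230.4   36. ] 49.5 edge ang -53.2 ctr [ 457.2 -195.    36. ]
left far [ 462.4 -160.    36. ] [ 491.1 -199.6   36. ]
[ 490.91580112 -172.60910603  165.91669684] [[ 0.752  0.659  0.   ]
 [ 0.659 -0.752 -0.   ]
 [ 0.     0.    -1.   ]]
```

Brown box: lid height 32–36 mm, side 50–52 mm, centre (456.5,-195), faces at 37°. These match the given sizes. Grasping it across its own y.

apply_moves --pt "0 0 0 0 0 0.072 1" --pt "-20.5 -1.5 20 0 0 0 1" --pt "-20.5 -1.5 30 0 0 0 1" --pt "0 0 30 0 0 0 1" --pt "0 0 30 0 0 0 1" --pt "0 0 25 0 0 0 1" --pt "0 0 21 0 0 0 1" --pt "0 0 0 0 0 0 1" --pt "0 0 0 0 0 0 1"

```text
clock: 2.95
eef_pos: [455.3, -195.6, 9.5]
tool_rot: [-2.977, -0.999, 0.003]
wrist_force: [-0.1, -0.1, 0.3]
width: 93.8
grip_force: 0.0
```

apply_moves --pt "0 0 0 0 0 0 0.3" --pt "0 0 0 0 0 0 0.3" --pt "0 0 0 0 0 0 0.3" --pt "0 0 0 0 0 0 0.3" --pt "0 0 0 0 0 0 0.3" --pt "0 0 0 0 0 0 0.3" --newtons 25

```text
clock: 3.45
eef_pos: [456.3, -195.3, 9.9]
tool_rot: [2.977, 1.003, 0.001]
wrist_force: [0.3, 0.1, 0.2]
width: 57.5
grip_force: 0.0
```

apply_moves --pt "0 0 0 0 0 0 0.3" --pt "0 0 0 0 0 0 0.3" --pt "0 0 -10 0 0 0 0.3" --pt "0 0 -30 0 0 0 0.3" --pt "0 0 -40 0 0 0 0.3" --pt "0 0 -40 0 0 0 0.3" --pt "0 0 -40 0 0 0 0.3" --pt "29 -14 0 0 0 0 0.3"

```text
clock: 4.12
eef_pos: [471.9, -171.6, 177.0]
tool_rot: [2.974, 0.991, 0.009]
wrist_force: [2.4, -1.9, -0.9]
width: 51.9
grip_force: 25.0
```

apply_moves --pt "29 -14 0 0 0 0 0.3" --pt "29 -14 0 0 0 0 0.3" --pt "29 -14 0 0 0 0 0.3" --pt "29 -14 0 0 0 0 0.3" --pt "29 -14 0 0 0 0 0.3" --pt "0 0 0 0 0 -0.119 0.3" --pt "0 0 0 0 0 -0.119 0.3" --pt "0 0 0 0 0 -0.119 0.3" --pt "0 0 0 0 0 -0.119 0.3" --pt "0 0 0 0 0 -0.119 0.3"

```text
clock: 4.95
eef_pos: [543.6, -22.9, 170.0]
tool_rot: [-2.547, -1.839, 0.0]
wrist_force: [0.1, 0.1, -0.5]
width: 52.0
grip_force: 25.0
```

apply_moves --pt "0 0 0 0 0 -0.119 0.3" --pt "0 0 0 0 0 0 0.3" --pt "0 0 0 0 0 0 0.3"

```text
clock: 5.2
eef_pos: [543.7, -23.2, 169.8]
tool_rot: [-2.443, -1.975, -0.0]
wrist_force: [-0.8, -0.5, -1.3]
width: 51.9
grip_force: 25.0
```

Run:
```python
from h import *
i,c=snap('r1');cv2.imwrite('pics/r1.png',i)
h=cv2.cvtColor(i,cv2.COLOR_BGR2HSV)
o=robot.get_obs();print(o['width'],o['grip_force'],np.round(o['q'],2),o['eef_pos'].round(1) if hasattr(o['eef_pos'],'round') else o['eef_pos'])
g=cv2.cvtColor(i,cv2.COLOR_BGR2GRAY);m=(g<70).astype(np.uint8)
n,_,st,ce=cv2.connectedComponentsWithStats(m)
for k in range(1,n):
    if 60<st[k,4]<900 and .5<st[k,2]/st[k,3]<2:print(ce[k].round(1),st[k,2:],plane(c,ce[k],14).round(1))
```

```text
51.97183134434444 24.957118928432465 [ 0.37  0.29 -0.52  1.91  0.17  0.98 -0.45] [543.7 -23.2 169.7]
[277.6 218.9] [ 14  13 150] [504.2  -5.3  14. ]
[277.7 239.8] [ 14  14 153] [499.5 -24.6  14. ]
[635.4 278. ] [ 8 11 78] [ 825.8 -132.8   14. ]
[619.4 324.2] [ 29  37 579] [ 810.7 -179.6   14. ]
```

View pics/r1.png

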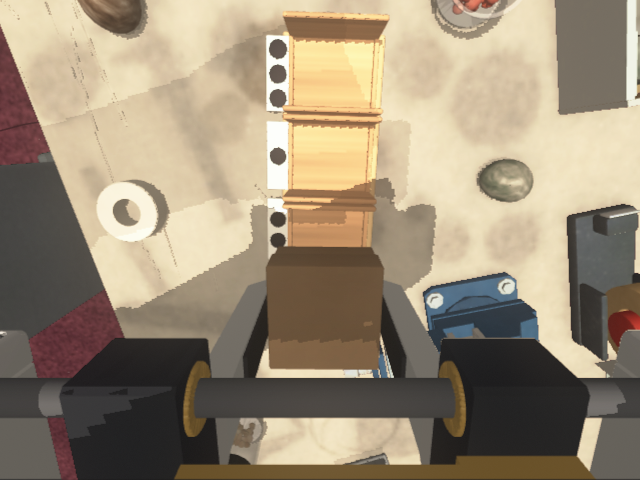

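The box is held square in the fingers. Rack tabs seen: the 3-dot tab at (278,74), the 1-dot tab at (278,156) and the 2-dot tab at (278,230). I'll take a second view 45 mm farther on, for the height and centre of bay 1.

apply_moves --pt "30 0 0 0 0 0 0.3" --pt "15 0 0 0 0 0 0.3" --pt "0 0 0 0 0 0 0.3" --pt "0 0 0 0 0 0 0.3"

```text
clock: 5.58
eef_pos: [553.1, 21.7, 169.6]
tool_rot: [-2.44, -1.978, -0.0]
wrist_force: [-0.3, -0.6, -1.7]
width: 51.7
grip_force: 25.0
```

Run:
```python
from h import *
i,c=snap('r2');i1,_=load('r1')
A=cv2.resize(i1[0:250,255:400],(377,650)[0:2],interpolation=cv2.INTER_CUBIC)
A=cv2.resize(i1[0:230,260:400],(350,575),interpolation=cv2.INTER_CUBIC)
B=cv2.resize(i[60:290,260:400],(350,575),interpolation=cv2.INTER_CUBIC)
cv2.imwrite('pics/r12.png',np.hstack([A,B]))
g=cv2.cvtColor(i,cv2.COLOR_BGR2GRAY);m=(g<70).astype(np.uint8)
n,_,st,ce=cv2.connectedComponentsWithStats(m)
for k in range(1,n):
    if 60<st[k,4]<900 and .5<st[k,2]/st[k,3]<2:print(ce[k].round(1),st[k,2:],plane(c,ce[k],14).round(1))
```

```text
[ 18.3 141.2] [ 35  19 153] [309.6 152.7  14. ]
[ 10.6 162.4] [ 27  28 259] [295.4 137.3  14. ]
[ 13.9 186.9] [ 29  23 240] [289.1 116.7  14. ]
[628.6 324.5] [ 18  13 150] [ 829.3 -136.    14. ]
[ 94.3 329. ] [ 25  18 219] [307.8 -31.5  14. ]
```

View pics/r12.png

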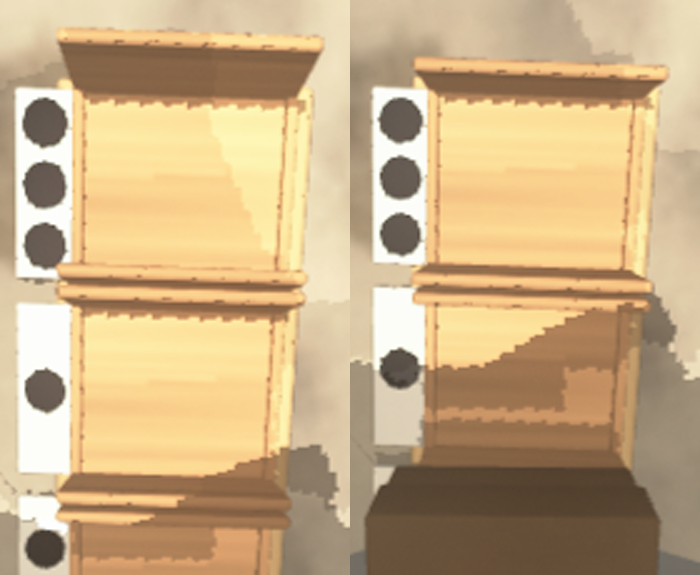

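Run:
```python
from h import *
i1,c1=load('r1');i2,c2=load('r2')
f1=lambda u,v:(260+u/2.5-.3,v/2.5-.3);f2=lambda u,v:(260+(u-350)/2.5-.3,60+v/2.5-.3)
for n,a,b in [('dot1',(44,389),(400,368)),('dot3a',(44,121),(400,120)),('dot3b',(44,184),(400,177)),('dot3c',(44,245),(400,234)),
  ('cheekB front',(58,296),(413,298)),('cheekB back',(304,297),(649,302)),('outer front',(58,36),(413,64)),('outer back',(323,44),(667,74))]:
    P,e=tri(c1,f1(*a),c2,f2(*b));print(n,P.round(1),round(e,1))
E4=[plane(c1,f1(*p),62) for p in((58,303),(304,304),(58,489),(290,490))]
print(np.round(E4,1),np.mean(E4,0).round(1))
for (a,b) in ((0,1),(2,3)):
    d=E4[b]-E4[a];print('len',np.linalg.norm(d).round(1),np.degrees(np.arctan2(d[1],d[0])).round(2))
F=[plane(c1,f1(*p),15) for p in((82,315),(281,315),(80,475),(267,475))];print('lips',np.round(F,1),np.mean(F,0).round(1))
D=[plane(c1,f1(*p),14) for p in((44,121),(44,184),(44,245),(44,389),(44,548))];print(np.round(D,1))
```

```text
dot1 [517.8  49.9  13.1] 0.4
dot3a [538.3 132.5  14.3] 0.0
dot3b [533.6 114.7  11.2] 0.2
dot3c [529.1  96.   12.3] 0.2
cheekB front [533.2  76.   50.3] 0.1
cheekB back [605.7  59.9  55.1] 0.0
outer front [550.  141.8  58.1] 0.4
outer back [621.  123.7  61.2] 0.1
[[533.8  73.2  62. ]
 [604.4  57.8  62. ]
 [520.9  20.1  62. ]
 [590.9   4.8  62. ]] [562.5  39.   62. ]
len 72.2 -12.28
len 71.7 -12.29
lips [[536.6  71.2  15. ]
 [603.3  56.9  15. ]
 [523.2  18.1  15. ]
 [588.8   4.1  15. ]] [563.   37.6  15. ]
[[538.3 132.6  14. ]
 [533.7 114.2  14. ]
 [529.2  95.8  14. ]
 [517.7  49.9  14. ]
 [504.   -5.2  14. ]]
```

Bay 1: dot spacing 66.4 mm (67 expected), dot-to-centre 46 mm, cheek height about 58 mm. Centre is (562.7,38.8), yaw -13.6°. Next I'll check how the box sits in the fingers.

Run:
```python
from h import *
for t in('r1','r2'):
    im,c=load(t);d=np.load(t+'.npz');M=R.from_rotvec(d['r']).as_matrix()
    h=cv2.cvtColor(im,cv2.COLOR_BGR2HSV)
    col=h[240:380,325];v=cv2.GaussianBlur(col[:,2:3].astype(np.float32),(1,5),0).ravel();g=np.abs(np.diff(v))
    print(t,'row edges',[(240+k,round(float(g[k]),1)) for k in np.argsort(-g)[:8]])
    r=h[320,250:400,2].astype(float);g=np.abs(np.diff(r));print('col edges',[(250+k,g[k]) for k in np.argsort(-g)[:6]])
    for p in((270,266),(381,266),(269,367),(381,367)):
        P=plane(c,p,d['p'][2]+26);print((M.T@(P-d['p'])).round(1))
```

```text
r1 row edges [(np.int64(377), 64.5), (np.int64(376), 46.2), (np.int64(246), 40.9), (np.int64(368), 34.0), (np.int64(369), 33.2), (np.int64(378), 31.3), (np.int64(245), 30.6), (np.int64(247), 25.1)]
col edges [(np.int64(256), np.float64(38.0)), (np.int64(380), np.float64(37.0)), (np.int64(392), np.float64(33.0)), (np.int64(267), np.float64(32.0)), (np.int64(391), np.float64(30.0)), (np.int64(266), np.float64(22.0))]
[ 25.4 -22.8 -26. ]
[ 25.4  25.2 -26. ]
[-24.5 -25.2 -26. ]
[-24.4  27.2 -26. ]
r2 row edges [(np.int64(377), 65.2), (np.int64(376), 46.5), (np.int64(368), 34.1), (np.int64(369), 33.4), (np.int64(378), 31.6), (np.int64(367), 18.7), (np.int64(370), 17.1), (np.int64(246), 16.1)]
col edges [(np.int64(256), np.float64(37.0)), (np.int64(392), np.float64(32.0)), (np.int64(380), np.float64(31.0)), (np.int64(267), np.float64(31.0)), (np.int64(391), np.float64(26.0)), (np.int64(381), np.float64(22.0))]
[ 25.4 -22.8 -26. ]
[ 25.4  25.2 -26. ]
[-24.5 -25.2 -26. ]
[-24.4  27.2 -26. ]
```

apply_moves --pt "0 0 0 0 0 0.029 0.3" --pt "19 5.5 0 0 0 0 0.3" --pt "0 0 30 0 0 0 0.3" --pt "0 0 30 0 0 0 0.3" --pt "0 0 20 0 0 0 0.3" --pt "0 0 10 0 0 0 0.3" --pt "0 0 0 0 0 0 0.3" --pt "0 0 0 0 0 0 0.3"

```text
clock: 6.3
eef_pos: [563.1, 37.8, 80.0]
tool_rot: [-2.469, -1.943, 0.0]
wrist_force: [0.4, 0.5, -1.6]
width: 51.9
grip_force: 25.0
```

Run:
```python
from h import *
i,c=snap('r3');o=robot.get_obs();M=R.from_rotvec(o['tool_rot']).as_matrix();print(o['eef_pos'],np.degrees(np.arctan2(M[1,0],M[0,0])))
cv2.imwrite('pics/r3.png',i[0:400,170:490])
t=np.array(o['eef_pos'])
for x in(28.5,33.0): print('cheek expected',x,[proj(c,t+M@np.array([x,y,0])+[0,0,62-t[2]]).round(1) for y in(-37,0,37)])
print('box bottom far edge',[proj(c,t+M@np.array([26,y,10])).round(1) for y in(-26,26)])
g=i[:,:,2].astype(float)
for col in(290,325,360):print(col,[int(x) for x in g[100:260:3,col]])
```

```text
[563.62714825  37.9099451   80.63644167] 76.41368996580103
cheek expected 28.5 [array([256.1, 234.1]), array([324. , 234.2]), array([392. , 234.2])]
cheek expected 33.0 [array([255.7, 226. ]), array([324. , 226.1]), array([392.4, 226.2])]
box bottom far edge [array([274.4, 242.7]), array([373.6, 242.8])]
290 [245, 135, 134, 134, 180, 201, 253, 253, 253, 253, 253, 253, 253, 253, 253, 253, 253, 253, 251, 251, 250, 247, 247, 249, 250, 250, 251, 252, 252, 250, 248, 250, 252, 251, 147, 146, 149, 141, 147, 248, 242, 138, 199, 250, 228, 179, 173, 175, 169, 89, 91, 89, 89, 90]
325 [247, 152, 135, 134, 179, 184, 253, 253, 253, 253, 253, 253, 253, 253, 253, 253, 253, 250, 251, 251, 250, 249, 248, 249, 251, 251, 251, 252, 252, 250, 248, 250, 252, 251, 146, 146, 147, 139, 134, 164, 156, 132, 143, 163, 146, 177, 171, 172, 169, 87, 89, 89, 85, 87]
360 [247, 167, 133, 132, 168, 253, 253, 253, 253, 253, 253, 253, 253, 253, 253, 253, 252, 251, 251, 251, 251, 250, 250, 250, 251, 251, 252, 251, 249, 166, 161, 166, 169, 165, 139, 140, 138, 131, 129, 159, 154, 127, 137, 159, 144, 175, 168, 170, 168, 99, 86, 87, 84, 86]
```

View pics/r3.png

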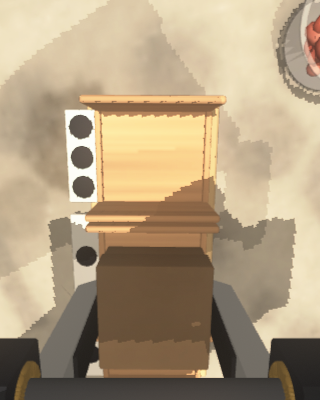

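The box's lower edge lies clear inside the cheek (row 246 against the cheek's inner edge at 234), and the cheeks are where predicted. Lowering in small steps with a small shift to centre it.

apply_moves --pt "0.8 0 10 0 0 0 0.3" --pt "0 0 10 0 0 0 0.3" --pt "0 0 10 0 0 0 0.3" --pt "0 0 10 0 0 0 0.3" --pt "0 0 5 0 0 0 0.3" --pt "0 0 0 0 0 0 0.3"

```text
clock: 6.85
eef_pos: [562.2, 39.0, 32.9]
tool_rot: [-2.466, -1.944, 0.003]
wrist_force: [-0.6, 0.9, -1.3]
width: 51.6
grip_force: 25.0
```

apply_moves --pt "0 0 5 0 0 0 0.3" --pt "0 0 4 0 0 0 0.3" --pt "0 0 2 0 0 0 0.3" --pt "0 0 1 0 0 0 0.3" --pt "0 0 0 0 0 0 0.3"

```text
clock: 7.27
eef_pos: [563.1, 39.0, 22.4]
tool_rot: [-2.467, -1.944, 0.0]
wrist_force: [0.7, -0.0, -1.4]
width: 52.0
grip_force: 25.0
```

apply_moves --pt "0 0 1 0 0 0 0.3" --pt "0 0 0 0 0 0 0.3" --pt "0 0 0 0 0 0 0.3"

```text
clock: 7.52
eef_pos: [563.3, 39.0, 21.7]
tool_rot: [2.467, 1.944, 0.0]
wrist_force: [-0.5, -0.5, -1.9]
width: 51.8
grip_force: 25.0
```

apply_moves --pt "0 0 1 0 0 0 0.3" --pt "0 0 0 0 0 0 0.3" --pt "0 0 0 0 0 0 0.3"

```text
clock: 7.77
eef_pos: [563.3, 38.9, 20.8]
tool_rot: [2.467, 1.944, 0.001]
wrist_force: [-1.1, 0.0, 2.8]
width: 51.7
grip_force: 25.0
```

The floor took the weight. Releasing, rising, and going to the beige box.

apply_moves --pt "0 0 0 0 0 0 0.72" --pt "0 0 0 0 0 0 0.72" --pt "0 0 0 0 0 0 0.72" --pt "0 0 0 0 0 0 0.72" --pt "0 0 -10 0 0 0 0.72" --pt "0 0 -35 0 0 0 0.72" --pt "0 0 -40 0 0 0 0.8" --pt "0 0 -40 0 0 0 1" --pt "0 0 -25 0 0 0 1" --pt "0 0 0 0 0 0 1"

```text
clock: 8.6
eef_pos: [565.7, 39.6, 176.9]
tool_rot: [2.464, 1.942, 0.01]
wrist_force: [1.1, 0.2, 0.0]
width: 90.6
grip_force: 0.0
```

apply_moves --pt "26.5 -25 0 0 0 0 1" --pt "26.5 -25 0 0 0 0 1" --pt "26.5 -25 0 0 0 0 1" --pt "26.5 -25 0 0 0 0 1" --pt "26.5 -25 0 0 0 0 1" --pt "26.5 -25 0 0 0 0 1" --pt "0 0 0 0 0 0.113 1" --pt "0 0 0 0 0 0.113 1" --pt "0 0 0 0 0 0.113 1" --pt "0 0 0 0 0 0.113 1"

```text
clock: 9.43
eef_pos: [454.2, 228.9, 170.9]
tool_rot: [-2.844, -1.335, -0.0]
wrist_force: [0.1, 0.6, 0.6]
width: 93.8
grip_force: 0.0
```

apply_moves --pt "0 0 0 0 0 0.113 1" --pt "0 0 0 0 0 0 1" --pt "0 0 0 0 0 0 1"

```text
clock: 9.68
eef_pos: [454.3, 228.7, 170.8]
tool_rot: [2.909, 1.185, 0.0]
wrist_force: [-0.4, 0.8, 0.9]
width: 93.8
grip_force: 0.0
```

Run:
```python
from h import *
i,c=snap('b1');o=robot.get_obs();M=R.from_rotvec(o['tool_rot']).as_matrix();print(o['eef_pos'],o['width'],np.round(o['q'],2))
n=proj(c,[456,228,30]);print(n,proj(c,[415,190,48]))
# brown check in side/top
for nm in('top','side'):
    im=robot.get_image(nm)[:,:,::-1].copy();cv2.imwrite(f'{nm}1.png',im)
x,y=n.astype(int)
t=cv2.imread('top1.png');s=cv2.imread('side1.png')
A=cv2.resize(i[max(0,y-110):y+130,x-160:x+160],(500,375));B=cv2.resize(s[225:300,250:350],(300,225),interpolation=cv2.INTER_CUBIC);C=cv2.resize(t[185:250,255:350],(300,150),interpolation=cv2.INTER_CUBIC)
print('crop origin',x-160,max(0,y-110),'scale',500/320)
cv2.imwrite('pics/b1.png',np.hstack([A,np.vstack([B,C])]))
```

```text
[454.34265388 228.75344548 170.74434917] 94.24794335273084 [-0.09  0.24 -0.57  1.98  0.16  0.96 -1.54]
[325.42002163 232.05902617] [323.71519276 298.7374068 ]
crop origin 165 122 scale 1.5625
```

View pics/b1.png

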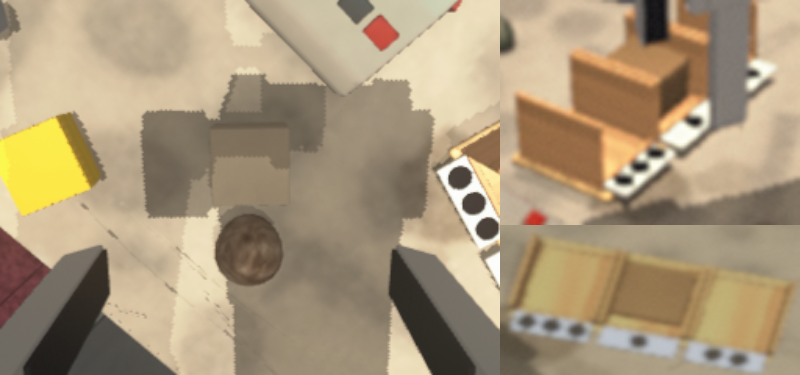

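The brown box sits level in the 1-dot (middle) bay. The wrist shows the beige box at about x 300–350, y 200–253, with the egg at (324,281); the yellow one is away at left. Measuring edges from a second place.

apply_moves --pt "-20 0 0 0 0 0 1" --pt "-20 0 0 0 0 0 1" --pt "0 0 0 0 0 0 1" --pt "0 0 0 0 0 0 1"

```text
clock: 10.17
eef_pos: [425.7, 200.2, 170.8]
tool_rot: [2.911, 1.18, 0.001]
wrist_force: [0.6, 0.1, 0.2]
width: 93.8
grip_force: 0.0
```

Run:
```python
from h import *
i1,c1=load('b1');i2,c2=snap('b2')
def prof(im,x0,x1,y0,y1,ax):
    a=cv2.cvtColor(im,cv2.COLOR_BGR2LAB)[y0:y1,x0:x1].astype(float);m=np.median(a,axis=ax)
    g=np.abs(m[2:]-m[:-2]).sum(1);o=(x0 if ax==0 else y0)+1
    pk=[k for k in range(1,len(g)-1) if g[k]>=g[k-1] and g[k]>g[k+1] and g[k]>6];return [(o+k,round(g[k])) for k in pk]
y=proj(c2,[456,228,30]);dy=int(round(y[1]-proj(c1,[456,228,30])[1]));print(y,dy)
for n,im,d in(('1',i1,0),('2',i2,dy)):
    print(n,'cols upper',prof(im,285,365,206+d,214+d,0));print(n,'cols lower',prof(im,285,365,238+d,248+d,0))
    for a,b in((304,318),(318,332),(332,346)):print(n,'rows',a,prof(im,a,b,190+d,270+d,1))
```

```text
[324.77010214 186.22615432] -46
1 cols upper [(299, 12), (350, 13)]
1 cols lower [(299, 16), (301, 18), (351, 8)]
1 rows 304 [(193, 24), (200, 12), (204, 23), (222, 26), (253, 10), (256, 26), (264, 33)]
1 rows 318 [(193, 24), (200, 11), (204, 21), (222, 25), (253, 29), (258, 36)]
1 rows 332 [(200, 14), (203, 20), (223, 8), (227, 22), (252, 10), (263, 22), (266, 17)]
2 cols upper [(298, 25), (349, 59)]
2 cols lower [(296, 75), (300, 27), (303, 79), (315, 26), (337, 25), (349, 8), (351, 8)]
2 rows 304 [(155, 46), (157, 76), (171, 66), (173, 26), (175, 26), (203, 6), (211, 28), (215, 30)]
2 rows 318 [(151, 22), (155, 39), (157, 67), (169, 84), (173, 22), (203, 26), (211, 21), (213, 24), (218, 33)]
2 rows 332 [(154, 30), (157, 56), (176, 56), (179, 7), (187, 8), (190, 7), (193, 8), (195, 10), (197, 8), (200, 6), (202, 8), (218, 24)]
```

Run:
```python
from h import *
i1,c1=load('b1');i2,c2=load('b2')
print('near',tri(c1,(325,252.7),c2,(324,203.2)),'far',tri(c1,(325,203.7),c2,(324,157)))
d=np.load('b2.npz');M=R.from_rotvec(d['r']).as_matrix();print(np.degrees(np.arctan2(M[1,0],M[0,0])),d['p'])
C=[]
for c,q in((c1,((299.3,204.2),(349.8,203),(351,252),(301,253.3))),(c2,((298,157.5),(349,156.5),(350,202.5),(300,203.5)))):
    P=[plane(c,p,30) for p in q];ctr=np.mean(P,0);C.append(ctr)
    print(np.round(P,1).tolist(),ctr.round(1),[np.linalg.norm(P[k]-P[k-1]).round(1) for k in range(4)],[np.degrees(np.arctan2(*(P[k]-P[k-1])[1::-1])).round(1) for k in range(4)])
print('target in tool axes now',(M.T@(np.mean(C,0)-d['p'])).round(1))
```

```text
near (array([448.76905295, 221.71280973,  61.65833562]), np.float64(0.2569968689665485)) far (array([472.89651088, 245.1941791 ,  22.72213828]), np.float64(0.21026606667379213))
44.149152372001346 [425.74583173 200.23076059 170.76936546]
[[457.9, 261.6, 30.0], [489.3, 231.0, 30.0], [458.9, 198.7, 30.0], [426.6, 230.0, 30.0]] [458.2 230.3  30. ] [np.float64(44.5), np.float64(43.8), np.float64(44.3), np.float64(45.0)] [np.float64(45.3), np.float64(-44.3), np.float64(-133.2), np.float64(135.9)]
[[457.5, 260.8, 30.0], [487.9, 230.7, 30.0], [461.2, 202.6, 30.0], [430.4, 233.0, 30.0]] [459.2 231.8  30. ] [np.float64(38.9), np.float64(42.8), np.float64(38.8), np.float64(43.3)] [np.float64(45.7), np.float64(-44.7), np.float64(-133.5), np.float64(135.3)]
target in tool axes now [ 45.1   0.8 140.8]
```

Beige lid: 44.5 × 44.4 mm at 30 mm height, centre (458.3,230.4), faces at 45.4°. In view 2 the egg hides the near edge, so I'm using view 1. Grasping.

apply_moves --pt "0 0 0 0 0 -0.022 1" --pt "22 1 0 0 0 0 1" --pt "22.4 1 20 0 0 0 1" --pt "0 0 35 0 0 0 1" --pt "0 0 35 0 0 0 1" --pt "0 0 30 0 0 0 1" --pt "0 0 25 0 0 0 1" --pt "0 0 17 0 0 0 1" --pt "0 0 0 0 0 0 1" --pt "0 0 0 0 0 0 1"

```text
clock: 11.05
eef_pos: [458.1, 231.5, 8.0]
tool_rot: [-2.897, -1.214, 0.003]
wrist_force: [-0.1, 0.2, -0.1]
width: 94.0
grip_force: 0.0
```

apply_moves --pt "0 0 0 0 0 0 0.25" --pt "0 0 0 0 0 0 0.25" --pt "0 0 0 0 0 0 0.25" --pt "0 0 0 0 0 0 0.25" --pt "0 0 0 0 0 0 0.25" --pt "0 0 0 0 0 0 0.25" --pt "0 0 0 0 0 0 0.25" --pt "0 0 0 0 0 0 0.25" --pt "0 0 0 0 0 0 0.25"

```text
clock: 11.8
eef_pos: [458.4, 231.0, 8.6]
tool_rot: [2.899, 1.211, 0.0]
wrist_force: [-0.8, -0.9, 3.7]
width: 44.5
grip_force: 25.0
```

apply_moves --pt "0 0 -10 0 0 0 0.25" --pt "0 0 -35 0 0 0 0.25" --pt "0 0 -40 0 0 0 0.25" --pt "0 0 -40 0 0 0 0.25" --pt "0 0 -35 0 0 0 0.25" --pt "0 0 0 0 0 -0.108 0.25" --pt "0 0 0 0 0 -0.108 0.25" --pt "0 0 0 0 0 -0.108 0.25" --pt "0 0 0 0 0 -0.108 0.25" --pt "0 0 0 0 0 -0.108 0.25"

```text
clock: 12.63
eef_pos: [458.1, 231.0, 169.2]
tool_rot: [2.465, 1.948, 0.0]
wrist_force: [-0.1, 0.1, -1.2]
width: 44.8
grip_force: 25.0
```

apply_moves --pt "-28.6 18.3 0 0 0 0 0.25" --pt "-28.6 18.3 0 0 0 0 0.25" --pt "-28.6 18.3 0 0 0 0 0.25" --pt "-28.6 18.3 0 0 0 0 0.25" --pt "-28.6 18.3 0 0 0 0 0.25" --pt "-28.6 18.3 0 0 0 0 0.25" --pt "-28.6 18.3 0 0 0 0 0.25" --pt "-28.6 18.3 0 0 0 0 0.25" --pt "0 0 0 0 0 0 0.25" --pt "0 0 0 0 0 0 0.25"

```text
clock: 13.47
eef_pos: [546.4, -27.7, 168.8]
tool_rot: [-2.473, -1.936, 0.0]
wrist_force: [0.3, 0.2, -2.2]
width: 44.8
grip_force: 25.0
```

Run:
```python
from h import *
i,c=snap('c1');o=robot.get_obs();M=R.from_rotvec(o['tool_rot']).as_matrix();print(o['eef_pos'],o['width'],np.degrees(np.arctan2(M[1,0],M[0,0])))
t=np.array(o['eef_pos']);L=cv2.cvtColor(i,cv2.COLOR_BGR2LAB).astype(float)
# held box rows (tool x) : expected far/near top edges and measured gradient peaks
zt=-(30-8.5)
for x in(22.5,-22.5):print('exp',x,proj(c,t+M@np.array([x,0,zt])).round(1))
m=np.median(L[180:385,300:350],axis=1);g=np.abs(m[2:]-m[:-2]).sum(1)
print([(181+k,round(g[k])) for k in range(1,len(g)-1) if g[k]>g[k-1] and g[k]>=g[k+1] and g[k]>10])
# tab dots of bay 2/1
gr=cv2.cvtColor(i,cv2.COLOR_BGR2GRAY);n,_,st,ce=cv2.connectedComponentsWithStats((gr<70).astype(np.uint8))
for k in range(1,n):
    if 60<st[k,4]<900 and .5<st[k,2]/st[k,3]<2:print(ce[k].round(1),plane(c,ce[k],13).round(1))
```

```text
[546.2198766  -26.05141462 168.82935769] 45.018400047975696 76.24617150296059
exp 22.5 [321.3 265.7]
exp -22.5 [321.7 355.1]
[(187, 33), (193, 108), (197, 118), (200, 90), (203, 83), (206, 21), (220, 38), (222, 15), (246, 45), (254, 58), (271, 18), (333, 26), (357, 80), (377, 180)]
[272.9 216.6] [503.9  -5.5  13. ]
[273.8 237.6] [499.3 -24.8  13. ]
[624.  315.1] [ 812.9 -183.2   13. ]
[245.4 461.1] [ 397.9 -264.8   13. ]
```

The box sits about 1.5 mm back in the fingers; compensating. The bay 2 dots repeat their earlier positions to within 0.5 mm. Lowering.

apply_moves --pt "2 0.7 30 0 0 0 0.25" --pt "0 0 35 0 0 0 0.25" --pt "0 0 25 0 0 0 0.25" --pt "0 0 10 0 0 0 0.25" --pt "0 0 10 0 0 0 0.25" --pt "0 0 10 0 0 0 0.25" --pt "0 0 10 0 0 0 0.25" --pt "0 0 8 0 0 0 0.25" --pt "0 0 3 0 0 0 0.25" --pt "0 0 0 0 0 0 0.25"

```text
clock: 14.35
eef_pos: [547.4, -24.1, 27.1]
tool_rot: [-2.47, -1.941, 0.0]
wrist_force: [0.3, 0.3, -1.0]
width: 45.0
grip_force: 25.0
```

apply_moves --pt "0 0 3 0 0 0 0.25" --pt "0 0 2 0 0 0 0.25" --pt "0 0 1 0 0 0 0.25" --pt "0 0 0 0 0 0 0.25" --pt "0 0 0 0 0 0 0.25"

```text
clock: 14.77
eef_pos: [547.7, -24.2, 21.7]
tool_rot: [2.47, 1.941, 0.0]
wrist_force: [0.2, 0.6, -1.5]
width: 44.6
grip_force: 25.0
```

apply_moves --pt "0 0 1 0 0 0 0.25" --pt "0 0 0.5 0 0 0 0.25" --pt "0 0 0 0 0 0 0.25" --pt "0 0 0 0 0 0 0.25"

```text
clock: 15.1
eef_pos: [547.6, -24.2, 20.0]
tool_rot: [-2.47, -1.941, -0.0]
wrist_force: [-0.7, -0.4, -1.1]
width: 44.7
grip_force: 25.0
```

apply_moves --pt "0 0 0.5 0 0 0 0.25" --pt "0 0 0 0 0 0 0.25" --pt "0 0 0 0 0 0 0.25"

```text
clock: 15.35
eef_pos: [547.7, -24.1, 19.6]
tool_rot: [2.47, 1.941, 0.0]
wrist_force: [-0.6, -1.1, 2.9]
width: 44.7
grip_force: 25.0
```

Contact felt. Releasing, rising, and going over the cradle.

apply_moves --pt "0 0 0 0 0 0 0.7" --pt "0 0 0 0 0 0 0.7" --pt "0 0 0 0 0 0 0.7" --pt "0 0 0 0 0 0 0.7" --pt "0 0 -10 0 0 0 0.7" --pt "0 0 -35 0 0 0 0.7" --pt "0 0 -40 0 0 0 0.8" --pt "0 0 -40 0 0 -0.12 1" --pt "0 0 -25 0 0 -0.12 1" --pt "0 0 0 0 0 -0.12 1"

```text
clock: 16.18
eef_pos: [550.2, -23.8, 175.8]
tool_rot: [2.072, 2.353, 0.007]
wrist_force: [1.6, 0.6, 0.0]
width: 88.7
grip_force: 0.0
```

apply_moves --pt "-39.2 -7.4 0 0 0 0 1" --pt "-39.2 -7.4 0 0 0 0 1" --pt "-39.2 -7.4 0 0 0 0 1" --pt "-39.2 -7.4 0 0 0 0 1" --pt "-39.2 -7.4 0 0 0 0 1" --pt "-39.2 -7.4 0 0 0 0 1" --pt "-39.2 -7.4 0 0 0 0 1" --pt "-39.2 -7.4 0 0 0 0 1" --pt "0 0 0 0 0 0 1" --pt "0 0 0 0 0 0 1"

```text
clock: 17.02
eef_pos: [525.7, -345.1, 169.7]
tool_rot: [-2.088, -2.347, 0.0]
wrist_force: [0.8, 1.0, 0.2]
width: 94.0
grip_force: 0.0
```

Run:
```python
from h import *
i,c=snap('k1');o=robot.get_obs();M=R.from_rotvec(o['tool_rot']).as_matrix();print(o['eef_pos'],o['width'],np.degrees(np.arctan2(M[1,0],M[0,0])),np.round(o['q'],2))
n=proj(c,[527,-343,33]);print(n);x,y=n.astype(int);hs=cv2.cvtColor(i,cv2.COLOR_BGR2HSV)
print([hs[y+b,x+a].tolist() for a,b in((0,0),(-12,-20),(12,20),(-40,0),(40,0),(0,-50),(0,50))])
k=blob(i,lambda h,s,v:(h>105)&(h<135)&(s>60),n);print(cv2.contourArea(k),cv2.minAreaRect(k),quad(k).tolist(),[plane(c,p,33).round(1).tolist() for p in quad(k)])
cv2.imwrite('k1.png',i)
```

```text
[ 526.39435027 -343.04006229  169.86333632] 94.23291689806992 96.85487429040083 [ 0.83  0.42 -0.47  1.73  0.21  1.04  0.41]
[325.55530724 231.39209014]
[[113, 28, 81], [116, 25, 83], [116, 26, 80], [18, 60, 149], [18, 61, 139], [18, 62, 188], [18, 62, 151]]Traceback (most recent call last):
  File "<stdin>", line 5, in <module>
  File "h.py", line 30, in blob
    return min(cs,key=lambda c:np.linalg.norm(c.reshape(-1,2).mean(0)-near))
ValueError: min() iterable argument is empty
```

apply_moves --pt "-20 0 0 0 0 0 1" --pt "-20 0 0 0 0 0 1" --pt "0 0 0 0 0 0 1" --pt "0 0 0 0 0 0 1"

```text
clock: 17.4
eef_pos: [531.8, -381.6, 169.8]
tool_rot: [-2.083, -2.352, -0.001]
wrist_force: [0.7, 0.6, 0.1]
width: 93.8
grip_force: 0.0
```

Run:
```python
from h import *
i1,c1=load('k1');i2,c2=snap('k2');cs=[]
for n,i,c in(('k1',i1,c1),('k2',i2,c2)):
    p=proj(c,[527,-343,33])
    k=blob(i,lambda h,s,v:(h>100)&(h<140)&(s>14),p);print(n,p.round(),cv2.contourArea(k),[np.round(a,1) for a in cv2.minAreaRect(k)],quad(k).tolist())
    print([plane(c,q,33).round(1).tolist() for q in quad(k)])
    v=i.copy();cv2.drawContours(v,[k],-1,(0,255,0),1);x,y=p.astype(int);y0=max(y-90,0);cs.append(cv2.resize(v[y0:y0+180,x-80:x+80],(400,450),interpolation=cv2.INTER_NEAREST));print('origin',x-80,y0)
cv2.imwrite('pics/k12.png',np.hstack(cs))
```

```text
k1 [326. 231.] 3020.5 [array([325., 231.]), array([64., 50.]), np.float64(90.0)] [[343, 200], [350, 262], [303, 263], [300, 201]]
[[538.5, -313.9, 33.0], [552.0, -368.3, 33.0], [510.4, -374.2, 33.0], [502.2, -319.1, 33.0]]
origin 245 141
k2 [324. 189.] 3267.0 [array([323.5, 188.5]), array([69., 51.]), np.float64(90.0)] [[349, 154], [349, 222], [300, 223], [298, 155]]
[[544.3, -312.0, 33.0], [552.3, -368.7, 33.0], [510.2, -374.8, 33.0], [502.6, -317.9, 33.0]]
origin 243 98
```

View pics/k12.png

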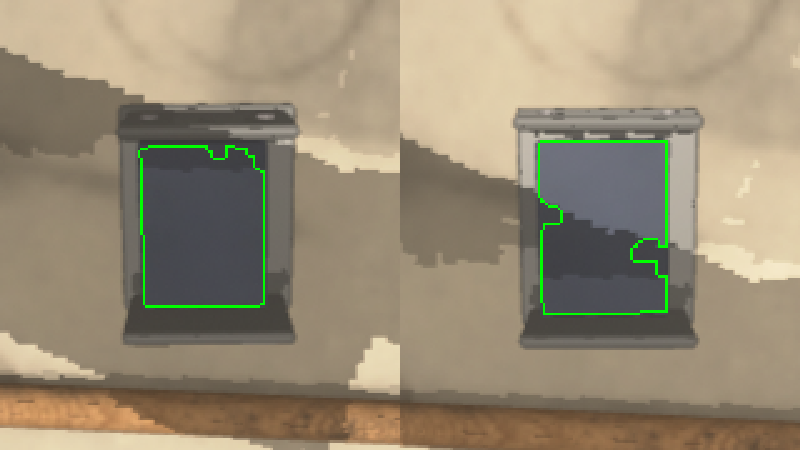

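In both views the blue box top measures about 42.5 × 57 mm at a plane height of 33 mm, with matching near edges, so it does stand on the 5 mm base. Centre (527.5,-343.4), yaw 8°. Gripping its long sides.

apply_moves --pt "0 0 0 0 0 -0.018 1" --pt "20 1 0 0 0 0 1" --pt "19.2 0.7 25 0 0 0 1" --pt "0 0 35 0 0 0 1" --pt "0 0 35 0 0 0 1" --pt "0 0 30 0 0 0 1" --pt "0 0 20 0 0 0 1" --pt "0 0 13 0 0 0 1" --pt "0 0 0 0 0 0 1" --pt "0 0 0 0 0 0 1"

```text
clock: 18.28
eef_pos: [528.1, -342.6, 12.0]
tool_rot: [-2.06, -2.371, -0.0]
wrist_force: [0.4, 0.2, 1.3]
width: 94.0
grip_force: 0.0
```

apply_moves --pt "0 0 0 0 0 0 0.25" --pt "0 0 0 0 0 0 0.25" --pt "0 0 0 0 0 0 0.25" --pt "0 0 0 0 0 0 0.25" --pt "0 0 0 0 0 0 0.25" --pt "0 0 0 0 0 0 0.25" --pt "0 0 0 0 0 0 0.25" --pt "0 0 0 0 0 0 0.25" --pt "0 0 0 0 0 0 0.25"

```text
clock: 19.03
eef_pos: [527.7, -343.3, 11.5]
tool_rot: [-2.062, -2.37, 0.0]
wrist_force: [-1.7, -0.1, 1.3]
width: 44.7
grip_force: 25.0
```

apply_moves --pt "0 0 -10 0 0 0 0.25" --pt "0 0 -35 0 0 0 0.25" --pt "0 0 -40 0 0 0 0.25" --pt "0 0 -35 0 0 0 0.25" --pt "36 -8.2 0 0 0 0 0.25" --pt "36 -8.2 0 0 0 0 0.25" --pt "36 -8.3 0 0 0 0 0.25" --pt "36 -8.3 0 0 0 0 0.25" --pt "0 0 0 0 0 0 0.25" --pt "0 0 0 0 0 0 0.25"

```text
clock: 19.87
eef_pos: [474.8, -203.7, 132.5]
tool_rot: [2.058, 2.372, -0.001]
wrist_force: [0.2, -0.5, -0.8]
width: 44.6
grip_force: 25.0
```

Run:
```python
from h import *
o=robot.get_obs();print(o['eef_pos'],o['width'],o['grip_force'],np.round(o['q'],2))
for n in('top','side'):
    im=robot.get_image(n)[:,:,::-1].copy();cv2.imwrite(f'{n}2.png',im);a=cv2.imread(f'{n}0.png' if 0 else f'pics/{n}0.png')
    c=cam(n);p=proj(c,[547,-25.8,41]);d=cv2.absdiff(im,a).sum(2)
    x,y=p.astype(int);m=((d>40).astype(np.uint8))[y-14:y+15,x-16:x+17]
    print(n,p.round(1));[print(''.join('#' if v else '.' for v in r)) for r in m[::2]]
    print('bystanders diff',{k:int((cv2.absdiff(im,a).sum(2)>60)[int(v)-10:int(v)+11,int(u)-10:int(u)+11].sum()) for k,(u,v) in ({'jar':(420,282),'egg':(238,278),'roll':(307,296),'stone':(464,292),'tower':(147,281),'loupe':(152,257)} if n=='top' else {}).items()})
```

```text
[ 474.83971476 -203.71332651  132.50104111] 44.606706451702564 24.999747276306152 [ 0.74  0.3  -0.53  2.    0.19  0.89  0.24]
top [331.4 220.7]
##...............................
###..............................
##...............................
##......#######..................
#......#################.........
#.....####################.......
#.....####################.......
......###################........
......###################........
.....###################.........
....####################.........
....###################..........
......################..........#
..............#########..........
.................................
bystanders diff {'jar': 231, 'egg': 3, 'roll': 0, 'stone': 390, 'tower': 0, 'loupe': 0}
side [313.6 233.6]
..............................###
.............................####
.................................
.................................
..............##.................
............##########...........
...........################......
...........###################...
................##############...
.....................#########...
###.....................######...
##########.............#######...
##############.........#######...
##############.........######....
############.###.......#####.....
bystanders diff {}
```

Beige is centred in bay 2 and the bystanders are in place (the diffs at jar and stone are the arm's shadow). Setting the blue box on the table.

apply_moves --pt "0 0 35 0 0 0 0.25" --pt "0 0 35 0 0 0 0.25" --pt "0 0 25 0 0 0 0.25" --pt "0 0 14 0 0 0 0.25" --pt "0 0 7 0 0 0 0.25" --pt "0 0 4 0 0 0 0.25" --pt "0 0 3 0 0 0 0.25" --pt "0 0 2 0 0 0 0.25" --pt "0 0 0 0 0 0 0.25" --pt "0 0 0 0 0 0 0.25"

```text
clock: 20.8
eef_pos: [475.5, -205.5, 7.2]
tool_rot: [2.061, 2.369, 0.0]
wrist_force: [0.2, 0.3, -1.5]
width: 44.6
grip_force: 25.0
```

apply_moves --pt "0 0 0.7 0 0 0 0.25" --pt "0 0 0 0 0 0 0.25" --pt "0 0 0 0 0 0 0.25"

```text
clock: 21.05
eef_pos: [475.6, -205.5, 6.5]
tool_rot: [2.061, 2.369, 0.0]
wrist_force: [0.1, 0.7, 6.4]
width: 45.1
grip_force: 25.0
```

apply_moves --pt "0 0 0 0 0 0 0.6" --pt "0 0 0 0 0 0 0.6" --pt "0 0 0 0 0 0 0.6" --pt "0 0 0 0 0 0 0.6" --pt "0 0 -10 0 0 0 0.6" --pt "0 0 -35 0 0 0 0.7" --pt "0 0 -40 0 0 0 1" --pt "0 0 -40 0 0 0.12 1" --pt "0 0 -35 0 0 0.12 1" --pt "0 0 0 0 0 0.12 1"

```text
clock: 21.88
eef_pos: [478.1, -205.9, 173.1]
tool_rot: [2.452, 1.951, 0.007]
wrist_force: [0.8, -1.2, 0.4]
width: 86.3
grip_force: 0.0
```

apply_moves --pt "0 0 0 0 0 0.121 1" --pt "0 0 0 0 0 0.121 1" --pt "0 0 0 0 0 0.121 1" --pt "0 0 0 0 0 0.121 1" --pt "0 0 0 0 0 0.121 1" --pt "0 0 0 0 0 0.121 1" --pt "0 0 0 0 0 0.121 1" --pt "0 0 0 0 0 0.121 1" --pt "0 0 0 0 0 0.121 1" --pt "0 0 0 0 0 0.121 1"

```text
clock: 22.72
eef_pos: [475.1, -205.0, 166.5]
tool_rot: [-3.134, -0.21, -0.001]
wrist_force: [-0.2, -0.2, -0.0]
width: 94.1
grip_force: 0.0
```

apply_moves --pt "0 0 0 0 0 0 1" --pt "0 0 0 0 0 0 1"

```text
clock: 22.88
eef_pos: [475.2, -205.0, 166.4]
tool_rot: [-3.133, -0.226, -0.001]
wrist_force: [0.6, -0.9, 0.0]
width: 93.9
grip_force: 0.0
```

Run:
```python
from h import *
i,c=snap('t1');o=robot.get_obs();M=R.from_rotvec(o['tool_rot']).as_matrix();print(o['eef_pos'],o['width'],np.degrees(np.arctan2(M[1,0],M[0,0])),np.round(o['q'],2))
p=proj(c,[475.5,-205,28]);k=blob(i,lambda h,s,v:(h>100)&(h<140)&(s>14),p);q=quad(k)
P=np.array([plane(c,a,28) for a in q]);print(p.round(),cv2.contourArea(k),q.tolist(),P.round(1).tolist())
r=cv2.minAreaRect(np.array([plane(c,a,28)[:2] for a in k.reshape(-1,2)],np.float32));print(r)
```

```text
[ 475.16042589 -205.01093065  166.20312835] 94.1321658012534 8.293982689131683 [ 0.55  0.23 -0.3   1.98  0.08  0.94 -1.22]
[324. 234.] 2814.0 [[296, 210], [357, 209], [356, 253], [297, 255]] [[492.7, -178.3, 28.0], [501.2, -230.3, 28.0], [462.0, -236.1, 28.0], [452.5, -184.3, 28.0]]
((477.0684509277344, -205.70318603515625), (42.410892486572266, 57.702796936035156), 8.28514575958252)
```

The blue box stands flat at (476,-206), 8.3°. Taking it by its ends.

apply_moves --pt "0.7 1 35 0 0 0 1" --pt "0 0 35 0 0 0 1" --pt "0 0 35 0 0 0 1" --pt "0 0 30 0 0 0 1" --pt "0 0 15 0 0 0 1" --pt "0 0 8.8 0 0 0 1" --pt "0 0 0 0 0 0 1" --pt "0 0 0 0 0 0 1"

```text
clock: 23.6
eef_pos: [476.3, -206.1, 7.5]
tool_rot: [-3.134, -0.222, -0.0]
wrist_force: [-0.7, -0.7, 0.4]
width: 93.8
grip_force: 0.0
```

apply_moves --pt "0 0 0 0 0 0 0.4" --pt "0 0 0 0 0 0 0.4" --pt "0 0 0 0 0 0 0.4" --pt "0 0 0 0 0 0 0.4" --pt "0 0 0 0 0 0 0.4" --pt "0 0 0 0 0 0 0.4" --pt "0 0 0 0 0 0 0.4" --pt "0 0 0 0 0 0 0.4"

```text
clock: 24.27
eef_pos: [476.1, -206.2, 7.3]
tool_rot: [3.134, 0.219, 0.0]
wrist_force: [-1.7, 0.6, 7.5]
width: 60.1
grip_force: 25.0
```

apply_moves --pt "0 0 -10 0 0 0 0.4" --pt "0 0 -35 0 0 0 0.4" --pt "0 0 -40 0 0 0 0.4" --pt "0 0 -40 0 0 -0.119 0.4" --pt "0 0 -40 0 0 -0.119 0.4" --pt "0 0 0 0 0 -0.119 0.4" --pt "0 0 0 0 0 -0.119 0.4" --pt "0 0 0 0 0 -0.119 0.4" --pt "0 0 0 0 0 -0.119 0.4" --pt "0 0 0 0 0 -0.119 0.4"

```text
clock: 25.1
eef_pos: [475.8, -206.1, 172.7]
tool_rot: [2.773, 1.477, 0.0]
wrist_force: [-0.5, 0.2, -1.0]
width: 60.0
grip_force: 25.0
```

apply_moves --pt "0 0 0 0 0 -0.119 0.4" --pt "0 0 0 0 0 -0.119 0.4" --pt "40.6 3.3 0 0 0 -0.119 0.4" --pt "40.6 3.3 0 0 0 0 0.4" --pt "40.6 3.3 0 0 0 0 0.4" --pt "40.6 3.3 0 0 0 0 0.4" --pt "40.6 3.3 0 0 0 0 0.4" --pt "40.6 3.3 0 0 0 0 0.4" --pt "40.6 3.3 0 0 0 0 0.4" --pt "40.6 3.3 0 0 0 0 0.4"

```text
clock: 25.93
eef_pos: [583.7, 103.0, 172.7]
tool_rot: [2.472, 1.938, -0.0]
wrist_force: [1.3, -0.5, -1.5]
width: 59.7
grip_force: 25.0
```

apply_moves --pt "0 0 0 0 0 0 0.4" --pt "0 0 0 0 0 0 0.4"

```text
clock: 26.1
eef_pos: [583.4, 104.2, 172.3]
tool_rot: [-2.467, -1.943, -0.001]
wrist_force: [-0.7, -0.5, -1.2]
width: 59.9
grip_force: 25.0
```

Run:
```python
from h import *
i,c=snap('d1');o=robot.get_obs();M=R.from_rotvec(o['tool_rot']).as_matrix();t=np.array(o['eef_pos']);print(t,o['width'],o['grip_force'],np.degrees(np.arctan2(M[1,0],M[0,0])))
zt=-(28-7.4)
for x in(22.5,-22.5):print('exp',x,proj(c,t+M@np.array([x,0,zt])).round(1))
L=cv2.cvtColor(i,cv2.COLOR_BGR2LAB).astype(float)
for a,b in((285,310),(310,340),(340,365)):
    m=np.median(L[200:385,a:b],axis=1);g=np.abs(m[2:]-m[:-2]).sum(1)
    print([(201+k,round(g[k])) for k in range(1,len(g)-1) if g[k]>g[k-1] and g[k]>=g[k+1] and g[k]>10])
gr=cv2.cvtColor(i,cv2.COLOR_BGR2GRAY);n,_,st,ce=cv2.connectedComponentsWithStats((gr<70).astype(np.uint8))
for k in range(1,n):
    if 60<st[k,4]<900 and .5<st[k,2]/st[k,3]<2:print(ce[k].round(1),plane(c,ce[k],13).round(1))
print('target tool',(M.T@(np.array([578.7,103.8,0])-t)).round(1))
```

```text
[583.26856887 101.93035909 172.1373405 ] 59.85090166844535 24.99966323375702 76.29642766624745
exp 22.5 [323.9 272.7]
exp -22.5 [323.6 360.7]
[(204, 99), (208, 68), (217, 36), (225, 12), (248, 47), (253, 104), (333, 14), (355, 105), (358, 25), (377, 102)]
[(204, 29), (209, 23), (218, 43), (224, 18), (248, 48), (253, 107), (333, 11), (355, 106), (358, 30), (364, 81), (377, 182)]
[(204, 30), (209, 45), (218, 21), (249, 36), (253, 108), (333, 13), (355, 143), (377, 191)]
[631.9  82.1] [865.3 166.1  13. ]
[268.6 211. ] [537.6 131.7  13. ]
[269.7 229. ] [534. 115.  13.]
[274.  363.9] [499.4 -24.2  13. ]
[416.8 451.8] [ 624.5 -169.    13. ]
[366.2 458.2] [ 567.7 -164.4   13. ]
target tool [  0.8  -4.8 172.1]
```

Blue is held square. The bay leaves only ±3 mm lengthwise, so I'm checking the lips of bay 3 numerically in the earlier views before lowering.

Run:
```python
from h import *
u=np.array([np.cos(np.radians(-13.6)),np.sin(np.radians(-13.6)),0])
for t,rows in(('r1',(50,65,80,95)),('r2',(110,125,140,155)),('r3',(125,140,155,170))):
    i,c=load(t)
    for r in rows:
        L=np.median(cv2.cvtColor(i,cv2.COLOR_BGR2LAB)[r-2:r+3,265:400].astype(float),axis=0);g=np.abs(L[2:]-L[:-2]).sum(1)
        pk=[266+k for k in range(1,len(g)-1) if g[k]>g[k-1] and g[k]>=g[k+1] and g[k]>9]
        print(t,r,[(p,round(float((plane(c,(p,r),15)-[578.7,103.8,0])@u),1)) for p in pk])
```

```text
r1 50 [(269, -52.7), (287, -38.0), (289, -36.4), (292, -33.9), (294, -32.3), (344, 8.4), (373, 32.0), (375, 33.7), (377, 35.3), (379, 36.9), (383, 40.2)]
r1 65 [(274, -48.7), (281, -42.9), (288, -37.2), (292, -33.9), (294, -32.2), (351, 14.6), (372, 31.9), (374, 33.5), (376, 35.2), (378, 36.8), (382, 40.1)]
r1 80 [(271, -51.3), (284, -40.5), (288, -37.2), (292, -33.8), (294, -32.2), (356, 19.3), (371, 31.8), (373, 33.4), (375, 35.1), (377, 36.8), (381, 40.1)]
r1 95 [(269, -53.1), (285, -39.7), (288, -37.2), (292, -33.8), (294, -32.1), (364, 26.6), (370, 31.6), (372, 33.3), (374, 35.0), (376, 36.7), (380, 40.0)]
r2 110 [(268, -55.8), (272, -52.4), (288, -38.8), (291, -36.3), (296, -32.0), (371, 31.5), (373, 33.2), (378, 37.4), (382, 40.8)]
r2 125 [(269, -55.0), (274, -50.8), (286, -40.5), (290, -37.1), (294, -33.6), (296, -31.9), (370, 31.4), (372, 33.1), (377, 37.4), (380, 39.9)]
r2 140 [(269, -55.2), (278, -47.4), (281, -44.8), (290, -37.0), (293, -34.4), (296, -31.8), (369, 31.3), (371, 33.0), (376, 37.3), (379, 39.9)]
r2 155 [(269, -55.3), (272, -52.7), (288, -38.7), (290, -36.9), (293, -34.3), (296, -31.7), (368, 31.2), (370, 32.9), (375, 37.3), (378, 39.9)]
r3 125 [(269, -33.6), (271, -32.4), (373, 31.4), (376, 33.2), (380, 35.7), (382, 37.0), (387, 40.1)]
r3 140 [(270, -33.4), (272, -32.1), (373, 31.7), (375, 32.9), (379, 35.5), (381, 36.7), (387, 40.5)]
r3 155 [(270, -33.7), (272, -32.4), (373, 32.0), (375, 33.3), (381, 37.1), (385, 39.7)]
r3 170 [(270, -34.1), (273, -32.1), (372, 31.7), (374, 33.0), (380, 36.9), (385, 40.1), (393, 45.2)]
```

Lips of bay 3 are at -33/+32.8 mm about my centre, so it is good to 0.3 mm. Lowering.

apply_moves --pt "0 -4.8 0 0 0 0 0.4" --pt "0 0 35 0 0 0 0.4" --pt "0 0 35 0 0 0 0.4" --pt "0 0 27 0 0 0 0.4" --pt "0 0 3 0 0 0 0.4" --pt "0 0 0 0 0 0 0.4" --pt "0 0 0 0 0 0 0.4"

```text
clock: 26.73
eef_pos: [579.6, 101.9, 73.6]
tool_rot: [2.473, 1.937, 0.002]
wrist_force: [-0.5, 0.2, -0.8]
width: 59.5
grip_force: 25.0
```

Run:
```python
from h import *
ps=[];
for k in range(3):
    i,c=snap(f'e{k}');o=robot.get_obs();ps.append(o['eef_pos'])
t=np.mean(ps,0);M=R.from_rotvec(o['tool_rot']).as_matrix();print(np.round(ps,1),o['wrist_force'],np.degrees(np.arctan2(M[1,0],M[0,0])),'target tool',(M.T@(np.array([578.7,103.8,0])-t)).round(1))
```

```text
[[580.  102.1  74. ]
 [580.1 102.2  74.1]
 [580.  102.3  73.9]] [-0.72467704  0.44042316 -1.49227198] 76.15700842328891 target tool [ 1.2 -1.9 74. ]
```

apply_moves --pt "1 -1.6 10 0 0 0 0.4" --pt "0 0 10 0 0 0 0.4" --pt "0 0 10 0 0 0 0.4" --pt "0 0 10 0 0 0 0.4" --pt "0 0 0 0 0 0 0.4" --pt "0 0 0 0 0 0 0.4" --pt "0 0 0 0 0 0 0.4"

```text
clock: 27.47
eef_pos: [577.7, 103.9, 31.9]
tool_rot: [-2.472, -1.938, 0.0]
wrist_force: [0.4, -0.5, -1.6]
width: 59.9
grip_force: 25.0
```

apply_moves --pt "0 0.8 5 0 0 0 0.4" --pt "0 0 4 0 0 0 0.4" --pt "0 0 2 0 0 0 0.4" --pt "0 0 1 0 0 0 0.4" --pt "0 0 0 0 0 0 0.4" --pt "0 0 0 0 0 0 0.4"

```text
clock: 27.97
eef_pos: [578.4, 103.5, 20.0]
tool_rot: [-2.472, -1.938, -0.0]
wrist_force: [-0.4, -1.0, -1.6]
width: 59.8
grip_force: 25.0
```

apply_moves --pt "0 0 0.8 0 0 0 0.4" --pt "0 0 0 0 0 0 0.4" --pt "0 0 0 0 0 0 0.4"

```text
clock: 28.22
eef_pos: [578.5, 103.5, 19.3]
tool_rot: [2.472, 1.938, 0.0]
wrist_force: [0.7, 0.2, -1.1]
width: 59.7
grip_force: 25.0
```

apply_moves --pt "0 0 0.7 0 0 0 0.4" --pt "0 0 0 0 0 0 0.4" --pt "0 0 0 0 0 0 0.4"

```text
clock: 28.47
eef_pos: [578.4, 103.5, 18.5]
tool_rot: [-2.472, -1.938, -0.0]
wrist_force: [0.2, -0.5, -0.1]
width: 59.7
grip_force: 25.0
```

apply_moves --pt "0 0 0.5 0 0 0 0.4" --pt "0 0 0 0 0 0 0.4" --pt "0 0 0 0 0 0 0.4"

```text
clock: 28.72
eef_pos: [578.5, 103.5, 18.4]
tool_rot: [2.472, 1.938, 0.0]
wrist_force: [-3.3, -0.3, 4.3]
width: 59.6
grip_force: 25.0
```

Contact at exactly floor height. Releasing and retreating.

apply_moves --pt "0 0 0 0 0 0 0.78" --pt "0 0 0 0 0 0 0.78" --pt "0 0 0 0 0 0 0.78" --pt "0 0 0 0 0 0 0.78" --pt "0 0 -10 0 0 0 0.78" --pt "0 0 -30 0 0 0 0.78" --pt "0 0 -40 0 0 0 0.8" --pt "0 0 -40 0 0 0 1" --pt "0 0 -40 0 0 0 1" --pt "0 0 0 0 0 0 1"

```text
clock: 29.55
eef_pos: [581.5, 104.9, 186.4]
tool_rot: [2.468, 1.936, 0.014]
wrist_force: [0.9, 0.0, -0.2]
width: 91.8
grip_force: 0.0
```

apply_moves --pt "-36 0 0 0 0 0 1" --pt "-36 0 0 0 0 0 1" --pt "-36 0 0 0 0 0 1" --pt "-20 0 0 0 0 0 1" --pt "0 0 0 0 0 0 1" --pt "0 0 0 0 0 0 1"

```text
clock: 30.05
eef_pos: [547.8, -21.9, 178.7]
tool_rot: [2.474, 1.935, 0.001]
wrist_force: [-0.4, 0.3, 0.2]
width: 93.9
grip_force: 0.0
```

Run:
```python
from h import *
i,c=snap('f1');o=robot.get_obs();print(o['eef_pos'],o['width'],o['wrist_force'])
u=np.array([.972,-.235,0]);v=np.array([.235,.972,0]);H=cv2.cvtColor(i,cv2.COLOR_BGR2HSV).astype(int)
L=cv2.cvtColor(i,cv2.COLOR_BGR2LAB).astype(float)
for n,C,zt,hw in(('blue',np.array([578.7,103.8,0]),39,(30,22.5)),('brown',np.array([562.8,38.8,0]),47,(26,26)),('beige',np.array([547,-26.2,0]),41,(22.5,22.5))):
    # rectified profiles on the lid plane, 0.5 mm steps
    s=np.arange(-34,34.1,.5)
    for nm,a,b in(('x',u,v),('y',v,u)):
        pts=np.array([[proj(c,C+a*t+b*w+[0,0,zt]) for w in(-8,-4,0,4,8)] for t in s],np.float32)
        m=np.median(cv2.remap(L.astype(np.float32),pts[...,0],pts[...,1],cv2.INTER_LINEAR),axis=1);g=np.abs(m[2:]-m[:-2]).sum(1)
        print(n,nm,'half',hw[nm=='y'],[(float(s[k+1]),round(float(g[k]))) for k in range(1,len(g)-1) if g[k]>g[k-1] and g[k]>=g[k+1] and g[k]>14])
t0=cv2.imread('pics/top0.png');t=robot.get_image('top')[:,:,::-1];d=cv2.absdiff(t,t0).sum(2)>60
print({k:int(d[y-10:y+11,x-10:x+11].sum()) for k,(x,y) in {'jar':(420,282),'egg':(238,278),'roll':(307,296),'stone':(464,292),'tower':(147,281),'loupe':(152,257)}.items()})
```

```text
[548.01368175 -20.50552966 178.6331894 ] 93.78873640101874 [ 0.41214167  0.79546847 -0.53075929]
blue x half 30 [(-31.0, 55), (-29.0, 67), (30.5, 95)]
blue y half 22.5 [(-31.5, 87), (-27.0, 46), (-25.5, 64), (-23.5, 34), (20.5, 30)]
brown x half 26 [(-31.0, 33), (-29.5, 41), (-25.0, 49), (26.5, 62), (28.5, 36), (30.0, 48), (32.0, 25)]
brown y half 26 [(-31.0, 52), (-26.0, 26), (26.5, 27), (29.0, 75), (32.5, 75)]
beige x half 22.5 [(-31.5, 22), (-30.0, 21), (-22.0, 22), (23.0, 23), (29.0, 18), (30.5, 27)]
beige y half 22.5 [(-21.0, 20), (23.0, 33), (25.0, 28), (28.0, 21), (31.0, 71)]
{'jar': 196, 'egg': 3, 'roll': 0, 'stone': 0, 'tower': 0, 'loupe': 0}
```

All three lids are centred within 1.5 mm at the expected heights. One check of the jar's dark lid position, then hand-in.

Run:
```python
from h import *
a=cv2.imread('pics/top0.png');b=robot.get_image('top')[:,:,::-1].copy()
r=[]
for im in(a,b):
    g=cv2.cvtColor(im,cv2.COLOR_BGR2GRAY)[262:302,400:440];n,_,st,ce=cv2.connectedComponentsWithStats((g<85).astype(np.uint8));k=1+st[1:,4].argmax();r.append(ce[k]);print(ce[k]+[400,262],st[k])
if np.linalg.norm(r[0]-r[1])<3: print(robot.hand_in())
```

```text
[421.26294821 281.42629482] [ 12  11  19  17 251]
[426.37804878 279.90243902] [21 12 10 15 82]
```

The current view of the jar is partly covered (82 of 251 px). I'll compare the picture taken after the brown move and check the current patch.

Run:
```python
from h import *
b=robot.get_image('top')[:,:,::-1].copy()
for n,im in(('0',cv2.imread('pics/top0.png')),('1',cv2.imread('top1.png')),('now',b)):
    g=cv2.cvtColor(im,cv2.COLOR_BGR2GRAY)[262:302,400:444];k,_,st,ce=cv2.connectedComponentsWithStats((g<85).astype(np.uint8));j=1+st[1:,4].argmax();print(n,ce[j]+[400,262],st[j,4])
    print(g[::4,::4])
i,c=load('w1');i2,c2=load('t1')
for im,cc in((i,c),(i2,c2)):
    p=proj(cc,[407,-229,74]);k=blob(im,lambda h,s,v:v<60,p);(x,y),r=cv2.minEnclosingCircle(k);print(p.round(),(x,y),r,plane(cc,(x,y),74).round(1))
```

```text
0 [421.26294821 281.42629482] 251
[[123 121 118 118 118 151 146 142 152 155 156]
 [123 121 117 120 144 156 148 140 144 156 157]
 [122 121 126 149 150 152 148 137 137 153 155]
 [101 128 137 107  82  75  78 109 135 148 154]
 [153 139 123 109  74  73  70  71 128 138 151]
 [151 140 122  78  74  71  73  72 126 134 142]
 [156 141 125 115  71  73  72  70 143 146 135]
 [155 154 148 133 117  90  95 125 145 149 134]
 [158 157 155 156 156 155 152 139 144 154 141]
 [159 156 157 153 154 154 151 139 138 153 144]]
1 [421.30923695 281.46184739] 249
[[150 141 140 143 153 155 146 142 155 158 158]
 [154 142 142 150 156 157 149 143 145 157 158]
 [148 148 153 155 153 153 150 141 138 155 157]
 [154 149 140 109  84  77  78 113 136 151 156]
 [154 141 125 111  76  74  73  73 130 139 153]
 [153 142 125  78  76  71  74  73 126 136 144]
 [158 143 126 117  74  74  76  74 146 147 136]
 [158 156 149 134 118  91  96 125 147 152 137]
 [159 159 157 158 158 156 154 141 147 157 142]
 [160 158 158 156 155 156 153 140 141 155 145]]
now [426.36144578 279.80722892] 83
[[117 113 108 101 111 154 146 140 153 157 157]
 [118 116 110 103  94 153 148 141 145 156 158]
 [119 117 114 107  98 126 148 139 137 153 156]
 [120 117 115 109 103  89  74 110 136 149 155]
 [120 119 116 111 105  96  72  70 128 137 152]
 [122 120 117 114 109 101  86  69 126 135 143]
 [121 121 116 115 109 105  94  72 144 147 136]
 [121 121 118 116 111 107  98  99 146 151 134]
 [122 122 119 117 113 109 102  92 145 156 142]
 [122 121 121 118 115 111 105  97 120 154 144]]
[308. 297.] (135.39163208007812, 403.953369140625) 154.7996368408203 [ 234.1 -182.5   74. ]
[341. 332.] (341.8600158691406, 328.0189208984375) 26.500932693481445 [ 410.5 -229.4   74. ]
```

The arm's elbow covers the left part of the jar; its visible right half matches the start pixel for pixel, so it has not moved.

```bash
python3 -c "
from workcell import robot
print(robot.hand_in())"
```

```text
the job is handed in; nothing more can be done
None
```

I loaded the brown, beige and blue boxes in that order into the one-, two- and three-dot bays and handed the job in at about 30 s on the robot's clock; my last check had all three centred within about 1.5 mm and no bystander visibly moved, but hand-in returned no verdict.

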